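Charge the glue melt pot

TASK

Get the glue pot ready for melting: first slide the pot along the black warming plate, never lifting or tipping it, from the white mark until it stands centred on the red mark, and let it stand there. Then pick up the blue tray and tip its three amber glue slugs into the pot, and set the empty tray back upright on its plywood board. Leave the pot on the red mark and do not disturb the other things on the bench.

Things in the scene. Friction and masses are not known exactly. Their poses are not given: they have to be found in the camera images.
- plate: fixed black steel warming plate, 210 (x) x 390 (y) x 20 mm, flat top 20 mm above the bench; origin at the centre of its underside. It carries the red and the white mark, 190 mm apart along its y; which mark is at which end varies
- red_mark: flat red painted ring (outer diameter 184 mm, inner 132 mm) on the plate's top: where the pot must end; origin at the ring's centre, at the plate's top
- white_mark: flat white painted ring, same size, on the plate's top: where the pot starts; origin at its centre
- pot: loose open aluminium pot with one straight black handle, 0.4 to 0.8 kg: outer diameter 156 mm at the base, 160 mm at the rim, 70 mm high, wall 4 mm, base 5 mm. Origin at the centre of its underside, z up; the handle sticks out along its -x from the wall to 176 mm from the centre, 22 mm wide and 18 mm tall, its middle 50 mm above the underside
- pot_grip (a point): point in the middle of the pot handle's section, 135 mm from the pot's centre and 50 mm above its underside (axes as the pot's)
- tray: loose blue metal tray, 0.25 kg, 155 mm long (x), 78 mm wide; walls 3 mm thick, 42 mm high at both sides and the back (x = +62 mm). The front (-x) is open: from x = -55 mm the floor ramps up at 20 degrees to a lip at x = -95 mm, 17 mm high. Origin on its underside below the grip; z up. Slugs roll out over the lip once the front is tipped down by more than 20 degrees; about 40 empties it
- tray_grip (a point): centre of the black carrying bar that bridges the tray from side to side, along the tray's y: 14 mm thick (x), 20 mm tall, 78 mm long between two 20 mm wide steel uprights; 75 mm above the tray's underside (axes as the tray's). The bar's underside is 26 mm above the slugs' tops
- tray_lip (a point): middle of the tray's pouring lip, 95 mm in front (-x) of the grip bar and 17 mm above the underside
- board: fixed plywood board, 230 (x) x 190 (y) x 8 mm, on which the tray starts and must end; origin at the centre of its underside
- slug0_center (a point): centre of an amber glue slug, a solid cylinder 36 mm in diameter and 60 mm long (axis = its x), 60 g, lying across the tray; slug0 is nearest the lip
- slug1_center (a point): centre of the middle slug
- slug2_center (a point): centre of the slug at the back of the tray
- hammer: bystander: hammer, 260 mm, lying on the bench near the robot; origin at mid underside
- screwdriver: bystander: screwdriver lying at the right; origin at its underside
- glue_bottle: bystander: white bottle with red cap, 60 mm diameter, 110 mm high, beyond the gap between plate and board; origin at its underside
- buzzer_block: bystander: brown fibreboard block 70 x 120 x 15 mm with a black buzzer on it (30 mm high in all), near the robot; origin at its underside
- nail_tin: bystander: tin with green band, 72 mm diameter, 70 mm high, left of the robot; origin at its underside
- brush: bystander: brush, 180 mm, lying beyond the board; origin at its underside
- offcut: bystander: light wooden offcut 140 x 60 x 22 mm, left of the plate; origin at its underside
Mind the look-alikes: they are no part of the job. Leave any pink look-alike of the part that bears slug1_center alone.

How it is judged:
On the way, in this order (a step that is already met when the one before it is completed fails the run):
1. the pot stands still, centred on the red mark (within 15 mm) (horizontal distance between pot and red_mark below 0.015 m and angle between pot's own z axis and vertical below 0.06 rad and linear speed of pot below 0.02 m/s), for 0.2 s.
2. the tray is tipped (more than 0.3 rad) above the pot (angle between tray's own z axis and vertical above 0.3 rad and horizontal distance between tray_grip and pot below 0.2 m and height (world z) of tray_grip above 0.12 m).
3. all three slugs are in the pot (horizontal distance between each of slug0_center, slug1_center, slug2_center and pot below 0.08 m and z of slug0_center in the frame of pot between 0 and 0.07 m and z of slug1_center in the frame of pot between 0 and 0.07 m and z of slug2_center in the frame of pot between 0 and 0.07 m), for 0.2 s.
At the end, for the whole second after the job is handed in: the pot stands upright and still on the plate, its centre within 15 mm of the red mark's centre; all three slugs lie in it, below its rim; the tray stands upright and released on the plywood board, its origin within 75 mm of the board's centre; the bystanders are within 30 mm of where they were (all of step 1 and all of step 3 and horizontal distance between tray and board below 0.075 m and height (world z) of tray below 0.014 m and angle between tray's own z axis and vertical below 0.08 rad and linear speed of tray below 0.02 m/s and distance of each of hammer, screwdriver, glue_bottle, buzzer_block, nail_tin, brush, offcut from where it was at the start of the episode below 0.03 m); the robot touches nothing.
It fails at once if the pot is lifted (its underside's centre more than 7 mm above the plate) (height (world z) of pot above 0.027 m).
It fails at once if the pot is tipped by more than 0.2 rad (angle between pot's own z axis and vertical above 0.2 rad).
It fails at once if a bystander is moved by more than 30 mm (distance of any of hammer, screwdriver, glue_bottle, buzzer_block, nail_tin, brush, offcut from where it was at the start of the episode above 0.03 m).
It also fails if it takes over 67 s, if anything falls off the work surface, if the arm or the gripper's body presses on something with over 40 N, if the wrist force passes 120 N, or if a joint passes its speed limit or range.

ROBOT

A 6-joint arm with a two-finger parallel gripper is mounted at the origin on the work surface. World frame = base frame: x ahead of the robot, y to its left, z up, the work surface at z = 0. Lengths are in m, angles in rad, forces in N, time in s.
With the tool pointing down it reaches from about 0.3 to 0.775 m from the base axis. Payload 14.6 kg.
Tool frame: the origin (TCP) lies between the finger pads; the fingertips stand 22 mm ahead of it and the grasp point (between the pads) lies 3 mm ahead of it; z points along the fingers, y is the line along which they close (so a half turn about z gives the same grasp; the last joint's range is limited). The gripper opens to 85 mm and grips with 20 to 120 N. Pads are 22 mm wide; open, the fingers measure 114 mm over their backs; the gripper's body (76 mm by 85 mm) begins 54 mm behind the grasp point. The pads swing forward as they close: fully open they stand 13 mm farther back than shut.
Start: joints at [1.067, 0.3, 1.521, -0, 1.321, -0.067], TCP at [0.233, 0.498, 0.253] pointing down, gripper open.
Joint ranges: [-3.03, 3.03], [-0.79, 2.21], [0.23, 2.52], [-1.04, 4.18], [0, 3.07], [-2.55, 2.55]. Speed limits (rad/s): [2.22, 2.22, 2.57, 3.14, 3.14, 3.14].

INTERFACE

Orientations are given as a rotation vector (axis times angle).
In Python, from workcell import env gives the robot as it stands.
- The arm moves only by the tool servo_tool, never from a script. Its argument "plan" is a list of rows, each a list of 3 entries, a list of its own where there are three numbers: the closure in counts, from 0 (fully open) to 255 (shut), then the shift along the tool's x, y, z in m, then the turn about the tool's z in degrees. A call has exactly 8 rows; each row is the pose to reach, as a shift and turn from the pose commanded when the call began, along the tool's axes at that moment; what a row does not reach only later rows make up. A row lasts 1/10 s, in which the tool goes at most 50 mm and 8.59 degrees, less where a joint would pass 70% of its speed; a pose out of reach is approached as far as the arm can. A call with a gripper value outside its range is refused whole. The fingers move at their own pace and stop on an object; "grip_force" is the grip in N (left out, the last holds). Time passes only in rows, so rows that repeat a pose let the fingers close, or fill a call up. It gives the time, the measured TCP pose, the force, the opening and the grip force at its end, in the units of the state.
- env.get_state(): the state, without advancing time (a new reading comes with each control period).
- env.read_camera(name): name is "scene" or "top" or "wrist"; returns the picture (420x560x3 uint8, red, green, blue); there is no depth.
- env.camera_info(name): a dict with "fx", "fy", "cx", "cy" (pixels), "dist" ([k1, k2, p1, p2, k3] as OpenCV has them; the pictures are not rectified), "rvec" (rotation vector, rad) and "tvec" (3), from world to camera coordinates, as OpenCV has them; the wrist camera has in their place "mount" (4x4, takes a point from camera to tool coordinates, whose origin is the TCP and whose axes are the flange's). Camera axes: x right, y down, z forward; pixel columns grow to the right and rows downward; lengths in m; the calibration is good to about 2 mm. A picture is of the moment at which its call begins: read the wrist's pose just before it. camera_info takes no time and is no camera call.
- env.job_done(): hands the job in; it is judged then, once.
The state is a dict: "time": time; "joint_pos": joint angles; "joint_velocities": joint speeds; "joint_torque": joint torques, N m; "ee_pos": TCP position; "orientation": TCP orientation; "ft_force": force on the tool from outside, world axes, zero at the start; "torque": the same for the moment, N m; "opening": finger opening in m; "grasp_force": force on a finger pad.
Only numpy, scipy, OpenCV 4.12 (cv2) and the standard library are available. Lean on these libraries where they do the work, as an engineer would, in place of code of your own. Each camera call takes 0.05 s, during which the arm holds its last target. There are 200 camera calls.

## Working session

There is one attempt and no reset: what is moved stays moved. The work goes in short steps, Python scripts to look and compute and a tool call to move; the robot and the scene stay as the last step left them, time stands still between calls to the robot, and variables do not carry over. Pictures are saved under pics/ and viewed, at most 10 in all, crops included, and the job is handed in when it is done.

Besides the shell and the picture viewer there is one more tool, called after "Call:" as a command line: name --argument value ..., lists and objects as JSON in quotes. servo_tool: Moves the arm, as the interface text tells. Its arguments: {"type":"object","properties":{"plan":{"type":"array"},"grip_force":{"type":"number"}},"required":["plan"]}

```bash
ls; mkdir -p pics; python3 - <<'E'
from workcell import env
import cv2,numpy as np
s=env.get_state();print(s)
for n in("scene","top","wrist"):
    im=env.read_camera(n);cv2.imwrite(f"pics/{n}0.png",im[:,:,::-1]);print(n,env.camera_info(n))
E
```

```text
pics
{'time': 0.0, 'joint_pos': array([ 1.06741061e+00,  3.00473273e-01,  1.52160823e+00,  6.58028861e-06,
        1.32066074e+00, -6.66157912e-02]), 'joint_velocities': array([-0.00083905,  0.00030107,  0.00019256,  0.00095722, -0.00074004,
        0.00134035]), 'joint_torque': array([ 1.29183682e-03, -5.43490291e+01, -3.61801922e+01, -3.87059549e-05,
        4.01265628e-03,  5.14092244e-05]), 'ee_pos': array([0.23256632, 0.49817967, 0.25270861]), 'orientation': array([-6.80567246e-01, -3.06665298e+00,  1.72992786e-03]), 'ft_force': array([-0.92533791, -0.49766073,  0.27676188]), 'torque': array([ 0.03029975, -0.03903557, -0.00897312]), 'grasp_force': 0.0, 'opening': 0.08566623596959688}
scene {'fx': 471.6390773354481, 'fy': 471.6390773354481, 'cx': 269.2820621775204, 'cy': 210.63029343461298, 'dist': array([-0.04169,  0.     ,  0.     ,  0.     ,  0.     ]), 'rvec': array([ 0.79670808,  2.59304744, -1.04961547]), 'tvec': array([ 0.44588951, -0.13070384,  1.88752768])}
top {'fx': 429.00398313572583, 'fy': 429.00398313572583, 'cx': 285.4258108040835, 'cy': 208.64781342855557, 'dist': array([0.00070504, 0.        , 0.        , 0.        , 0.        ]), 'rvec': array([ 2.10484769, -2.11475075,  0.1787098 ]), 'tvec': array([0.01075629, 0.53345809, 1.20637943])}
wrist {'fx': 342.051607526343, 'fy': 342.051607526343, 'cx': 280.5989375845639, 'cy': 211.05769327952106, 'dist': array([-0.0561337,  0.       ,  0.       ,  0.       ,  0.       ]), 'mount': array([[-7.44366942e-04, -9.66418466e-01, -2.56972360e-01,
         6.57039929e-02],
       [ 9.99999490e-01, -5.43801854e-04, -8.51556208e-04,
        -1.16891975e-03],
       [ 6.83217599e-04, -2.56972862e-01,  9.66418378e-01,
        -1.19844564e-01],
       [ 0.00000000e+00,  0.00000000e+00,  0.00000000e+00,
         1.00000000e+00]])}
```

View pics/top0.png

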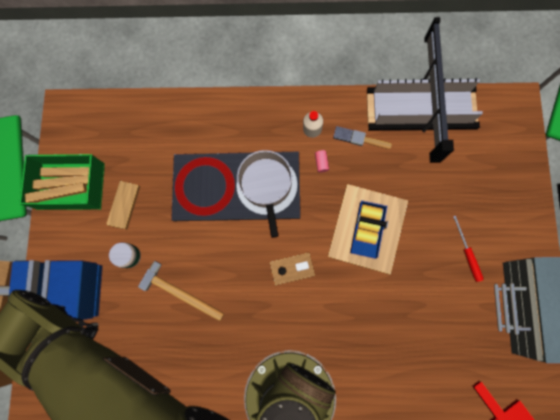

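View pics/scene0.png

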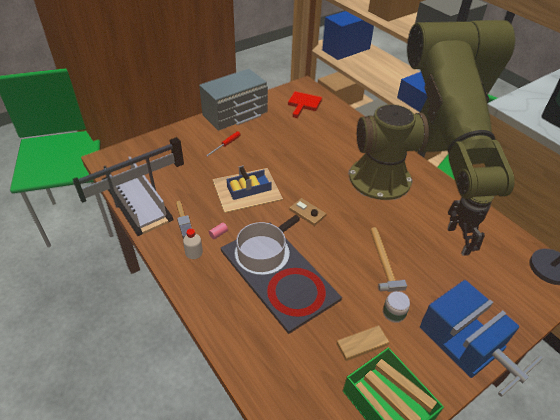

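The top view shows the pot on the white mark at (267,182) with its handle at (272,222). The red mark is at (205,186), the tray on its board at (368,228), and the pink look-alike slug at (321,160). Next I'll measure these and crop the tray.

```bash
cat > h.py <<'E'
from workcell import env
import cv2,numpy as np
from scipy.spatial.transform import Rotation as R
def ray(name,uv,z,state=None):
    i=env.camera_info(name);K=np.array([[i['fx'],0,i['cx']],[0,i['fy'],i['cy']],[0,0,1]])
    p=cv2.undistortPoints(np.array(uv,float).reshape(-1,1,2),K,i['dist']).reshape(-1,2)
    d=np.c_[p,np.ones(len(p))]
    if name=='wrist':
        M=i['mount'];Rt=R.from_rotvec(state['orientation']).as_matrix()
        Rw=Rt@M[:3,:3];o=Rt@M[:3,3]+state['ee_pos']
    else:
        Rw=R.from_rotvec(i['rvec']).as_matrix().T;o=-Rw@i['tvec']
    d=d@Rw.T
    return o+d*((np.reshape(z,(-1,1))-o[2])/d[:,2:])
def blobs(m,amin=30):
    cs,_=cv2.findContours(m.astype(np.uint8),cv2.RETR_EXTERNAL,cv2.CHAIN_APPROX_NONE)
    return sorted([c for c in cs if cv2.contourArea(c)>amin],key=cv2.contourArea,reverse=True)
E
python3 - <<'E'
from h import *
im=cv2.imread('pics/top0.png');hsv=cv2.cvtColor(im,cv2.COLOR_BGR2HSV)
H,S,V=[hsv[...,k].astype(int) for k in range(3)]
x0=np.zeros(H.shape,bool);x0[130:290,150:420]=1
def rep(n,m,z,a=15):
    for c in blobs(m&x0,a)[:4]:
        (cx,cy),(w,h),an=cv2.minAreaRect(c);p=ray('top',cv2.boxPoints(((cx,cy),(w,h),an)),z)
        print(n,(round(cx),round(cy)),'A',cv2.contourArea(c),'c',p.mean(0).round(3)[:2],'corners',p[:,:2].round(3).tolist())
rep('red',((H<8)|(H>172))&(S>150)&(V>70),.02)
rep('slug',(H>18)&(H<35)&(S>150)&(V>140),.047)
rep('blue',(H>105)&(H<130)&(S>120)&(V<140),.03)
rep('board',(H>8)&(H<25)&(S>50)&(S<140)&(V>150),.008,300)
rep('black',(V<65),.02,50)
rep('white',(S<70)&(V>130),.07,100)
cv2.imwrite('pics/crop1.png',np.hstack([cv2.resize(im[175:285,320:420],None,fx=3.9,fy=3.9,interpolation=3),cv2.resize(cv2.imread('pics/scene0.png')[155:225,205:290],(400,429),interpolation=3)]))
E
```

```text
red (204, 186) A 2690.5 c [0.613 0.256] corners [[0.705, 0.351], [0.703, 0.167], [0.521, 0.164], [0.522, 0.342]]
slug (368, 230) A 127.5 c [ 0.47 -0.23] corners [[0.464, -0.201], [0.488, -0.206], [0.476, -0.259], [0.452, -0.253]]
slug (370, 216) A 44.5 c [ 0.512 -0.239] corners [[0.514, -0.211], [0.523, -0.214], [0.511, -0.266], [0.501, -0.263]]
slug (372, 208) A 42.5 c [ 0.535 -0.244] corners [[0.535, -0.217], [0.545, -0.22], [0.535, -0.27], [0.524, -0.268]]
slug (365, 240) A 34.0 c [ 0.442 -0.221] corners [[0.445, -0.194], [0.453, -0.197], [0.439, -0.248], [0.431, -0.246]]
blue (367, 239) A 294.0 c [ 0.446 -0.229] corners [[0.408, -0.18], [0.502, -0.205], [0.483, -0.279], [0.391, -0.254]]
board (368, 229) A 4841.0 c [ 0.481 -0.239] corners [[0.394, -0.113], [0.621, -0.178], [0.567, -0.368], [0.344, -0.298]]
board (292, 268) A 812.5 c [ 0.363 -0.009] corners [[0.383, 0.056], [0.409, -0.059], [0.342, -0.074], [0.316, 0.04]]
black (236, 215) A 848.0 c [0.521 0.159] corners [[0.584, 0.353], [0.588, -0.029], [0.458, -0.03], [0.454, 0.344]]
black (196, 187) A 503.5 c [0.609 0.283] corners [[0.659, 0.332], [0.674, 0.263], [0.559, 0.235], [0.544, 0.302]]
black (205, 158) A 175.0 c [0.701 0.257] corners [[0.699, 0.374], [0.768, 0.163], [0.702, 0.141], [0.635, 0.351]]
black (373, 221) A 80.0 c [ 0.502 -0.251] corners [[0.504, -0.211], [0.522, -0.217], [0.499, -0.291], [0.482, -0.285]]
white (267, 186) A 2265.5 c [0.6   0.061] corners [[0.613, 0.181], [0.723, 0.04], [0.584, -0.059], [0.478, 0.081]]
white (358, 137) A 122.5 c [ 0.746 -0.209] corners [[0.733, -0.187], [0.769, -0.197], [0.76, -0.231], [0.724, -0.221]]
```

View pics/crop1.png

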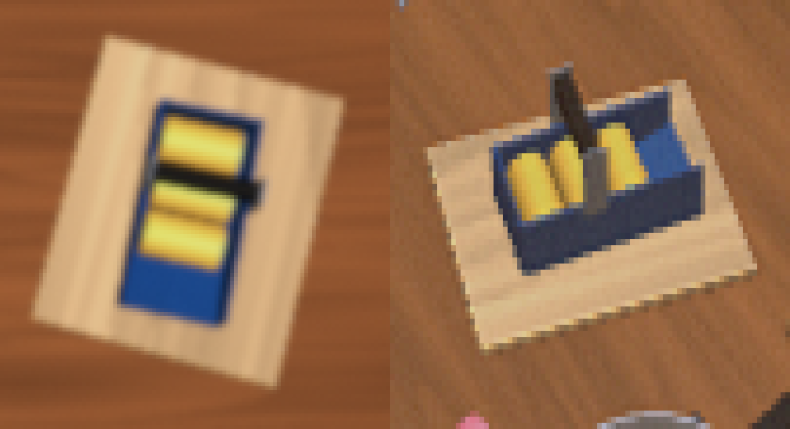

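The crop shows the lip facing the robot: the ramp is empty at the bottom of the left crop, around (170,300). The bar is at (205,185) and its uprights sit flush with the tray's sides. Candidates for the slugs are three amber in the tray (top pixels 372,208 / 370,216 / 368,230) and one pink loose at (321,160). I want the amber ones.

```bash
cat >> h.py <<'E'
def togo(x,y,z,ydir=None):
    """shift in tool axes and turn (deg) about tool z to reach TCP xyz with tool y along world angle ydir (deg)"""
    s=env.get_state();Rt=R.from_rotvec(s['orientation']).as_matrix()
    sh=Rt.T@(np.array([x,y,z])-s['ee_pos']);out=[sh.round(4).tolist()]
    if ydir is not None:
        v=Rt.T@np.array([np.cos(np.radians(ydir)),np.sin(np.radians(ydir)),0])
        t=np.degrees(np.arctan2(-v[0],v[1]));out.append([round((t+a+180)%360-180,1) for a in(0,180)])
    print('t',round(s['time'],2),'ee',s['ee_pos'].round(4),'toolx',Rt[:,0].round(3),'q6',s['joint_pos'][5].round(2),'go',*out)
E
python3 - <<'E'
from h import *
print('handle',ray('top',[[274,236],[271,212]],.079).round(3).tolist())
print('bar',ray('top',[[373,221.5]],.093).round(3).tolist())
im=cv2.imread('pics/top0.png');hsv=cv2.cvtColor(im,cv2.COLOR_BGR2HSV)
# pot rim by rim pixels: left/right/top extremes seen: estimate circle from Hough
g=cv2.cvtColor(im[140:220,225:310],cv2.COLOR_BGR2GRAY)
c=cv2.HoughCircles(g,cv2.HOUGH_GRADIENT,1,5,param1=120,param2=12,minRadius=24,maxRadius=34)
for k in c[0][:4]: print(k+[225,140,0],ray('top',[k[:2]+[225,140]],.09).round(3)[0])
togo(.48,.06,.22,90)
E
```

```text
handle [[0.449, 0.04, 0.079], [0.519, 0.049, 0.079]]
bar [[0.487, -0.238, 0.093]]
[264.5        176.5         26.79999924] [0.621 0.068 0.09 ]
[266.5        183.5         25.20000076] [0.6   0.062 0.09 ]
[269.5        178.5         30.10000038] [0.615 0.053 0.09 ]
[260.5        181.5         27.89999962] [0.606 0.079 0.09 ]
t 0.15 ee [0.2326 0.4982 0.2529] toolx [-0.906  0.423  0.   ] q6 -0.07 go [-0.4096, -0.2924, 0.0331] [np.float64(-25.0), np.float64(155.0)]
```

Call:
servo_tool --plan '[[0, [-0.05, -0.036, 0], -5], [0, [-0.1, -0.072, 0], -10], [0, [-0.15, -0.108, 0], -15], [0, [-0.2, -0.144, 0], -20], [0, [-0.25, -0.18, 0], -25], [0, [-0.3, -0.216, 0], -30], [0, [-0.35, -0.25, 0.01], -33], [0, [-0.4, -0.29, 0.03], -33]]'

```text
time: 0.95
ee_pos: [0.4282, 0.1481, 0.241]
orientation: [-0.221, 3.132, 0.0]
ft_force: [0.1, 0.8, -0.7]
opening: 0.0855
grasp_force: 0.0
```

```bash
python3 - <<'E'
from h import *
togo(.482,.045,.22,98)
E
```

```text
t 0.95 ee [0.4282 0.1481 0.241 ] toolx [-0.99  -0.141 -0.001] q6 -1.46 go [-0.0388, -0.1097, 0.021] [np.float64(0.1), np.float64(-179.9)]
```

Call:
servo_tool --plan '[[0, [-0.02, -0.045, 0.01], 0], [0, [-0.03, -0.09, 0.02], 0], [0, [-0.035, -0.1, 0.02], 0], [0, [-0.035, -0.1, 0.02], 0], [0, [-0.035, -0.1, 0.02], 0], [0, [-0.035, -0.1, 0.02], 0], [0, [-0.035, -0.1, 0.02], 0], [0, [-0.035, -0.1, 0.02], 0]]'

```text
time: 1.75
ee_pos: [0.4757, 0.0566, 0.2207]
orientation: [-0.22, 3.133, 0.0]
ft_force: [-0.2, 0.3, -0.3]
opening: 0.085
grasp_force: 0.0
```

```bash
python3 - <<'E'
from h import *
togo(.482,.045,.22,98)
im=env.read_camera('wrist');cv2.imwrite('pics/w1.png',im[:,:,::-1])
E
```

```text
t 1.75 ee [0.4757 0.0566 0.2207] toolx [-0.99 -0.14 -0.  ] q6 -1.67 go [-0.0046, -0.0124, 0.0007] [np.float64(0.0), np.float64(-180.0)]
```

View pics/w1.png

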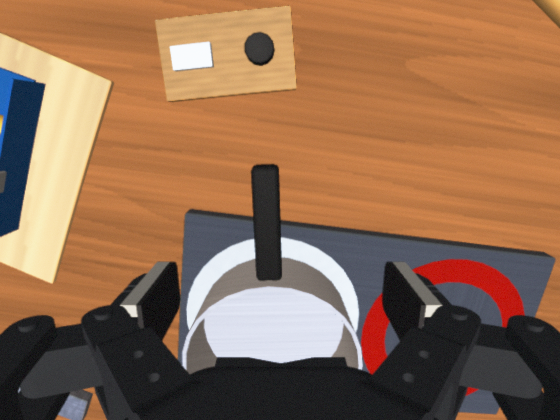

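The wrist view shows the handle from its tip at (265,168) to the wall at (268,275). The plate's near corners are (190,212) and (552,255), and the red ring is at the right.

```bash
python3 - <<'E'
from h import *
s=env.get_state()
p=ray('wrist',[[265,167],[268,276]],.079,s);print(p.round(4))
u=p[1]-p[0];print('len',np.linalg.norm(u));u/=np.linalg.norm(u)
yaw=np.degrees(np.arctan2(u[1],u[0]));c=p[0]+.176*u;g=p[0]+.041*u
print('yaw',yaw,'centre',c.round(4),'grip',g.round(4))
q=ray('wrist',[[190,212],[552,255]],.02,s);d=q[1]-q[0];print('plate',q.round(4),np.linalg.norm(d),np.degrees(np.arctan2(d[1],d[0])))
togo(g[0],g[1],.075,yaw+90)
E
```

```text
[[0.4462 0.0395 0.079 ]
 [0.5361 0.0536 0.079 ]]
len 0.09105476418010207
yaw 8.885727777267626 centre [0.6201 0.0667 0.079 ] grip [0.4867 0.0459 0.079 ]
plate [[ 0.5079 -0.0289  0.02  ]
 [ 0.5023  0.3464  0.02  ]] 0.37528425883551353 90.84765709200413
t 1.8 ee [0.4757 0.0565 0.2207] toolx [-0.99 -0.14 -0.  ] q6 -1.67 go [-0.0093, -0.012, 0.1457] [np.float64(-0.9), np.float64(179.1)]
```

Call:
servo_tool --plan '[[0, [-0.009, -0.012, 0.03], 0], [0, [-0.009, -0.012, 0.08], 0], [0, [-0.009, -0.012, 0.12], 0], [0, [-0.009, -0.012, 0.145], 0], [0, [-0.009, -0.012, 0.145], 0], [120, [-0.009, -0.012, 0.145], 0], [220, [-0.009, -0.012, 0.145], 0], [255, [-0.009, -0.012, 0.145], 0]]' --grip_force 40

```text
time: 2.6
ee_pos: [0.4872, 0.0453, 0.077]
orientation: [-0.218, 3.131, -0.0]
ft_force: [-0.1, -0.8, -0.7]
opening: 0.044
grasp_force: 0.0
```

Call:
servo_tool --plan '[[255, [0, 0, 0], 0], [255, [0, 0, 0], 0], [255, [0, 0, 0], 0], [255, [0, 0, 0], 0], [255, [0, 0, 0], 0], [255, [0, 0, 0], 0], [255, [0, 0, 0], 0], [255, [0, 0, 0], 0]]'

```text
time: 3.4
ee_pos: [0.4869, 0.0454, 0.0765]
orientation: [-0.219, 3.132, 0.0]
ft_force: [-2.2, 2.1, 7.7]
opening: 0.0216
grasp_force: 38.4
```

```bash
python3 - <<'E'
from h import *
s=env.get_state();print(s['ft_force'],s['grasp_force'],s['opening'])
e=s['ee_pos'];togo(e[0]-.004,e[1]+.19,e[2])
E
```

```text
[-2.22439114  2.1131674   7.73591448] 38.423150181770325 0.021630532949144833
t 3.4 ee [0.4869 0.0454 0.0765] toolx [-0.99  -0.139 -0.002] q6 -1.69 go [-0.0225, 0.1887, 0.0]
```

Call:
servo_tool --plan '[[255, [0, 0, -0.001], 0], [255, [-0.001, 0.015, -0.001], 0], [255, [-0.004, 0.03, -0.001], 0], [255, [-0.006, 0.05, -0.001], 0], [255, [-0.009, 0.075, -0.001], 0], [255, [-0.012, 0.1, -0.001], 0], [255, [-0.015, 0.125, -0.001], 0], [255, [-0.018, 0.15, -0.001], 0]]'

```text
time: 4.2
ee_pos: [0.4833, 0.1967, 0.0766]
orientation: [0.216, -3.134, 0.001]
ft_force: [0.8, -3.7, 0.4]
opening: 0.0212
grasp_force: 39.8
```

Call:
servo_tool --plan '[[255, [-0.001, 0.015, 0], 0], [255, [-0.002, 0.025, 0], 0], [255, [-0.003, 0.032, 0], 0], [255, [-0.004, 0.036, 0], 0], [255, [-0.0045, 0.0385, 0], 0], [255, [-0.0045, 0.0385, 0], 0], [255, [-0.0045, 0.0385, 0], 0], [255, [-0.0045, 0.0385, 0], 0]]'

```text
time: 5.0
ee_pos: [0.4827, 0.2347, 0.0766]
orientation: [-0.218, 3.134, 0.0]
ft_force: [1.5, -3.1, 0.8]
opening: 0.0214
grasp_force: 40.0
```

```bash
python3 - <<'E'
from h import *
s=env.get_state();print(s['ft_force'],s['ee_pos'])
a=env.read_camera('wrist');b=env.read_camera('top')
cv2.imwrite('pics/w2.png',a[:,:,::-1]);cv2.imwrite('pics/t2.png',b[:,:,::-1])
cv2.imwrite('pics/c2.png',np.hstack([cv2.resize(b[130:260,150:320,::-1],(520,398)),a[100:420:1,140:420,::-1].repeat(1,0)[:398] if 0 else cv2.resize(a[100:420,140:420,::-1],(280,398))]))
E
```

```text
[ 1.49777025 -3.06644292  0.82351415] [0.48273901 0.23474144 0.07659574]
```

View pics/c2.png

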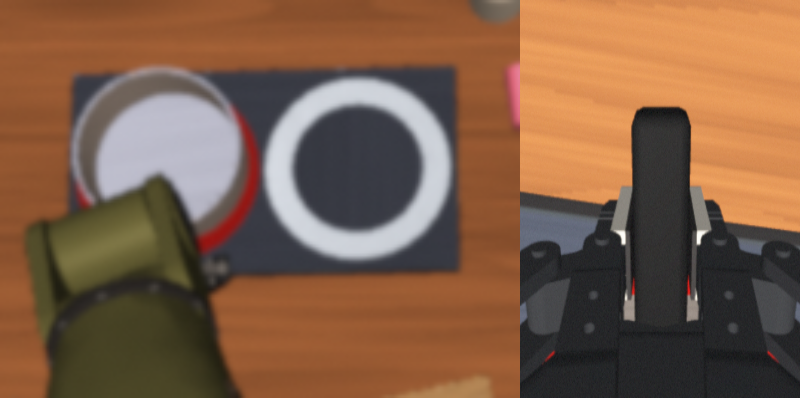

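The top crop shows the pot standing on the red ring, with a red crescent visible at lower right. The white ring is now free at crop (358,168). I'll release the handle, back off and check the centring.

Call:
servo_tool --plan '[[120, [0, 0, 0], 0], [0, [0, 0, 0], 0], [0, [0, 0, 0], 0], [0, [0, 0, 0], 0], [0, [0, 0, -0.04], 0], [0, [0, -0.02, -0.09], 0], [0, [0, -0.05, -0.14], 0], [0, [0.03, -0.08, -0.18], 0]]'

```text
time: 5.9
ee_pos: [0.4716, 0.162, 0.245]
orientation: [-0.219, 3.132, 0.001]
ft_force: [0.8, -0.5, 1.2]
opening: 0.0854
grasp_force: 0.0
```

Call:
servo_tool --plan '[[0, [0.03, -0.04, 0], 0], [0, [0.06, -0.08, 0], 0], [0, [0.09, -0.12, 0], 0], [0, [0.09, -0.17, 0], 0], [0, [0.09, -0.2, 0], 0], [0, [0.08, -0.24, 0], 0], [0, [0.06, -0.28, 0], 0], [0, [0.04, -0.32, 0], 0]]'

```text
time: 6.7
ee_pos: [0.4761, -0.1616, 0.2429]
orientation: [-0.218, 3.133, -0.0]
ft_force: [0.4, -0.2, -0.1]
opening: 0.0855
grasp_force: 0.0
```

```bash
python3 - <<'E'
from h import *
b=env.read_camera('top')[:,:,::-1].copy();cv2.imwrite('pics/t3.png',b)
hsv=cv2.cvtColor(b,cv2.COLOR_BGR2HSV);H,S,V=[hsv[...,k].astype(int) for k in range(3)]
w=(S<60)&(V>130);w[:, :230]=0;w[:130]=0;w[:,310:]=0;w[240:]=0
c=blobs(w,500)[0];(wc,r)=cv2.minEnclosingCircle(c);print('white',wc,ray('top',[wc],.02).round(4))
g=cv2.resize(b[140:230,160:250],None,fx=8,fy=8,interpolation=3)
cv2.imwrite('pics/c3.png',g[:600])
togo(.487,-.238,.25)
E
```

```text
white (266.4468078613281, 184.85105895996094) [[0.6138 0.0666 0.02  ]]
t 6.75 ee [ 0.4785 -0.1656  0.2421] toolx [-0.991 -0.137 -0.   ] q6 -2.11 go [0.0014, -0.0729, -0.0078]
```

View pics/c3.png

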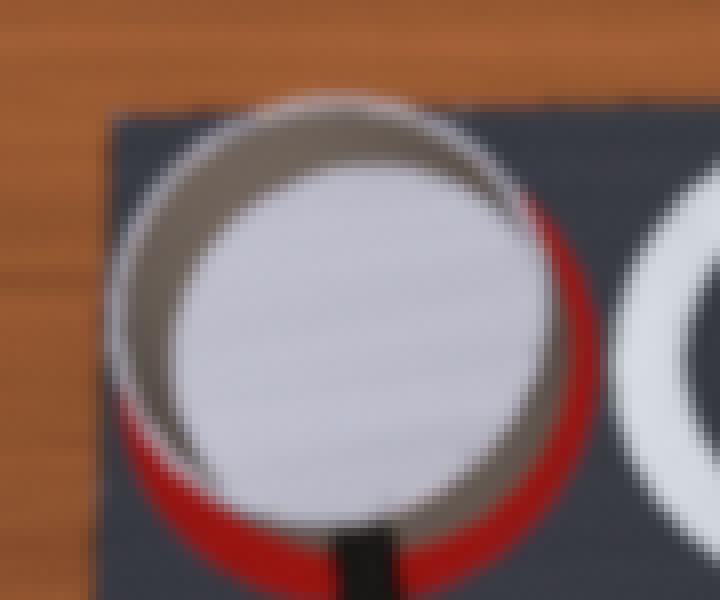

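The crop shows the rim spanning x 107–563 and y 92–548, so its centre is near (335,320), or full-image (201.5,179.6).

```bash
python3 - <<'E'
from h import *
print('pot',ray('top',[[201.5,179.6]],.09).round(4), 'edges',ray('top',[[172.9,179.6],[229.9,179.6],[201.5,151],[201.5,208.]],.09).round(4)[:,:2].tolist())
for f in('top0','t3'):
    b=cv2.imread(f'pics/{f}.png');hsv=cv2.cvtColor(b,cv2.COLOR_BGR2HSV);H,S,V=[hsv[...,k].astype(int) for k in range(3)]
    m=((H<8)|(H>172))&(S>150)&(V>70);m[:,:150]=0;m[:,250:]=0;m[:140]=0;m[230:]=0
    c=max(blobs(m),key=cv2.contourArea);(rc,r)=cv2.minEnclosingCircle(c);print(f,rc,r,ray('top',[rc],.02).round(4))
E
```

```text
pot [[0.6133 0.25   0.09  ]] edges [[0.6141, 0.3333], [0.6126, 0.1676], [0.6999, 0.253], [0.5296, 0.2471]]
top0 (203.93902587890625, 185.59756469726562) 30.410621643066406 [[0.6131 0.2577 0.02  ]]
t3 (219.0, 191.0) 24.69827651977539 [[0.5958 0.211  0.02  ]]
```

Call:
servo_tool --plan '[[0, [-0.01, -0.03, 0], 4], [0, [-0.02, -0.06, 0], 8], [0, [-0.02, -0.07, 0], 16], [0, [-0.02, -0.07, 0], 20], [0, [-0.02, -0.07, 0], 22], [0, [-0.02, -0.07, 0], 22], [0, [-0.02, -0.07, 0], 22], [0, [-0.02, -0.07, 0], 22]]'

```text
time: 7.55
ee_pos: [0.505, -0.2263, 0.2427]
orientation: [0.382, 3.118, 0.0]
ft_force: [0.6, 0.3, 0.2]
opening: 0.0851
grasp_force: 0.0
```

```bash
python3 - <<'E'
from h import *
togo(.487,-.238,.25)
im=env.read_camera('wrist');cv2.imwrite('pics/w4.png',im[:,:,::-1])
E
```

```text
t 7.55 ee [ 0.505  -0.2263  0.2427] toolx [-0.97   0.241 -0.   ] q6 -1.81 go [0.0147, -0.0157, -0.0073]
```

View pics/w4.png

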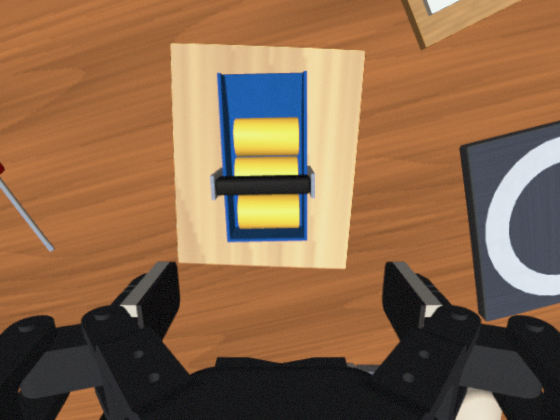

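The wrist view shows the tray with its lip up-image. The bar runs from (216,185) to (311,184), and the upright tops are at (213,172–198) and (313,168–196).

```bash
python3 - <<'E'
from h import *
s=env.get_state()
for z in(.083,.093):
    p=ray('wrist',[[211.5,184.5],[314.5,182.5]],z,s);d=p[1]-p[0];print(z,p.round(4).tolist(),'w',np.linalg.norm(d),'mid',p.mean(0).round(4),'ang',np.degrees(np.arctan2(d[1],d[0])))
b=ray('wrist',[[179,263],[345,268],[363,51],[171,44]],.008,s);print('board',b.round(3)[:,:2].tolist(),b.mean(0))
t=ray('wrist',[[228,241],[307,240]],.05,s);print('back top',t.round(4),np.linalg.norm(t[1]-t[0]),np.degrees(np.arctan2(*(t[1]-t[0])[1::-1])))
f=ray('wrist',[[219,73],[306,71]],.05,s);print('front top',f.round(4),np.linalg.norm(f[1]-f[0]))
im=cv2.imread('pics/w4.png')[150:215,195:330];cv2.imwrite('pics/c4.png',cv2.resize(im,None,fx=5.5,fy=5.5,interpolation=3))
m=p.mean(0);d=p[1]-p[0]
togo(m[0],m[1],.16,np.degrees(np.arctan2(d[1],d[0])))
E
```

```text
0.083 [[0.4769, -0.2797, 0.083], [0.496, -0.1964, 0.083]] w 0.08550456982984996 mid [ 0.4864 -0.238   0.083 ] ang 77.08774531455478
0.093 [[0.4756, -0.2773, 0.093], [0.494, -0.1969, 0.093]] w 0.08244628135658227 mid [ 0.4848 -0.2371  0.093 ] ang 77.08774531455478
board [[0.563, -0.36], [0.614, -0.18], [0.396, -0.118], [0.345, -0.297]] [ 0.47952356 -0.23874968  0.008     ]
back top [[ 0.5382 -0.2885  0.05  ]
 [ 0.5558 -0.2139  0.05  ]] 0.07658436989759704 76.78377438050995
front top [[ 0.389  -0.2534  0.05  ]
 [ 0.4057 -0.1803  0.05  ]] 0.07501495048627671
t 7.6 ee [ 0.5051 -0.2263  0.2427] toolx [-0.97   0.241 -0.   ] q6 -1.81 go [0.0171, -0.0153, 0.0827] [np.float64(-1.1), np.float64(178.9)]
```

View pics/c4.png

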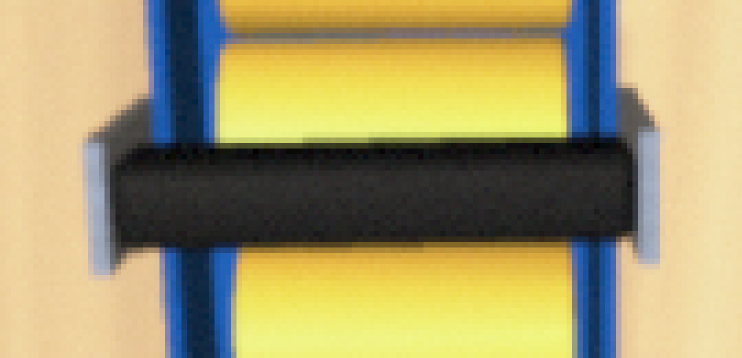

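The crop shows uprights outside the walls, about 84 mm overall. That leaves too little room in an 85 mm opening, but the 78 mm walls fit.

This tool can't be tilted, so I will use the pads as a hinge:
- **Grip:** take both side walls near the tray's back with a strong grip.
- **Carry:** move it level to the pot.
- **Tip:** relax the grip over the pot so the front swings down.

Call:
servo_tool --plan '[[0, [-0.02, -0.01, 0.03], -1], [0, [-0.0325, -0.015, 0.07], -1], [0, [-0.0325, -0.015, 0.11], -1], [0, [-0.0325, -0.015, 0.13], -1], [0, [-0.0325, -0.015, 0.14], -1], [0, [-0.0325, -0.015, 0.15], -1], [0, [-0.0325, -0.015, 0.155], -1], [0, [-0.0325, -0.015, 0.155], -1]]'

```text
time: 8.4
ee_pos: [0.5331, -0.2489, 0.0879]
orientation: [0.356, 3.121, -0.0]
ft_force: [0.3, 0.4, 1.0]
opening: 0.0854
grasp_force: 0.0
```

```bash
python3 - <<'E'
from h import *
togo(.533,-.2485,.043,77)
im=env.read_camera('wrist');cv2.imwrite('pics/w5.png',im[:,:,::-1])
E
```

```text
t 8.4 ee [ 0.5331 -0.2489  0.0879] toolx [-0.974  0.225 -0.   ] q6 -1.84 go [0.0001, 0.0004, 0.0449] [np.float64(-0.0), np.float64(180.0)]
```

View pics/w5.png

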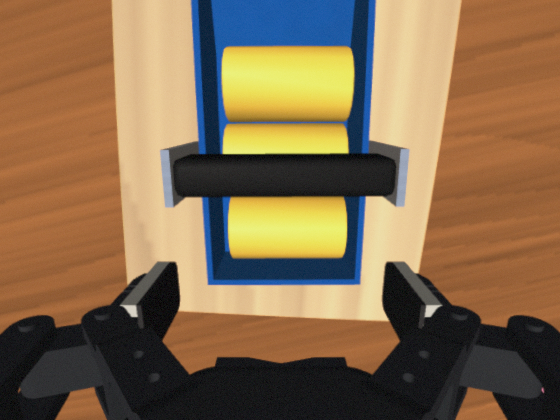

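The tray is nearly centred between the fingers: walls at 208 and 362, back wall at row 284, bar at x = 285.

```bash
python3 - <<'E'
from h import *
s=env.get_state();Rt=R.from_rotvec(s['orientation']).as_matrix()
for n,uv,z in(('back',[[207,285],[362,285]],.05),('upr',[[162,180],[406,177]],.093)):
    p=ray('wrist',uv,z,s);print(n,(p-s['ee_pos'])@Rt, (p[1]-p[0])@Rt)
E
```

```text
back [[-0.01517562 -0.03875345  0.03839562]
 [-0.01523193  0.04042872  0.0383737 ]] [-5.63073052e-05  7.91821687e-02 -2.19154584e-05]
upr [[ 0.04636301 -0.04174417 -0.00466295]
 [ 0.04735713  0.04179902 -0.00468709]] [ 9.94122207e-04  8.35431865e-02 -2.41389742e-05]
```

Call:
servo_tool --plan '[[0, [0, 0.0005, 0.015], 0], [0, [0, 0.0005, 0.028], 0], [0, [0, 0.0005, 0.037], 0], [0, [0, 0.0005, 0.043], 0], [0, [0, 0.0005, 0.0445], 0], [0, [0, 0.0005, 0.0445], 0], [40, [0, 0.0005, 0.0445], 0], [80, [0, 0.0005, 0.0445], 0]]' --grip_force 100

```text
time: 9.25
ee_pos: [0.5336, -0.2486, 0.0444]
orientation: [0.356, 3.12, -0.001]
ft_force: [-1.0, -0.2, 6.1]
opening: 0.0757
grasp_force: 119.3
```

Call:
servo_tool --plan '[[160, [0, 0, 0], 0], [255, [0, 0, 0], 0], [255, [0, 0, 0], 0], [255, [0, 0, 0], 0], [255, [0, 0, 0], 0], [255, [0, 0, 0], 0], [255, [0, 0, -0.01], 0], [255, [0, 0, -0.02], 0]]'

```text
time: 10.05
ee_pos: [0.5329, -0.2483, 0.0638]
orientation: [-0.356, -3.121, -0.0]
ft_force: [0.2, -0.4, -3.7]
opening: 0.0754
grasp_force: 118.7
```

```bash
python3 - <<'E'
from h import *
s=env.get_state();print(s['ft_force'],s['torque'],s['grasp_force'],s['opening'],s['ee_pos'])
b=env.read_camera('wrist')[:,:,::-1];a=env.read_camera('scene')[:,:,::-1]
cv2.imwrite('pics/c6.png',np.hstack([cv2.resize(a[90:270,180:380],(400,360),interpolation=3),cv2.resize(b,(400,300)) if 0 else cv2.resize(b,(400,360))]))
E
```

```text
[ 0.19707565 -0.38490125 -3.69677606] [-0.09521423 -0.16895174 -0.04137242] 118.71870875358582 0.07539837243268549 [ 0.53291913 -0.24833156  0.06379717]
```

View pics/c6.png

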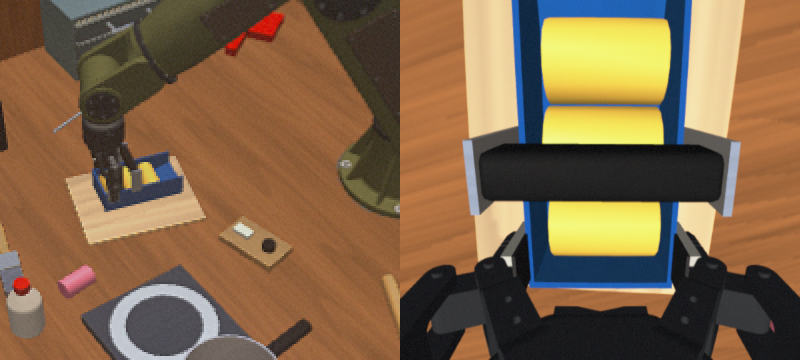

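The scene and wrist crops show the tray lifted and level in the grip, with the bar at right-crop row 172 and the uprights spanning 463–740. That was my tenth picture, so from here I check numerically. Next I carry the tray slowly to the pot, lip towards +y.

Call:
servo_tool --plan '[[255, [0, 0, -0.015], 0], [255, [0, 0, -0.04], 0], [255, [0, 0, -0.07], 0], [255, [0, 0.005, -0.1], 0], [255, [0, 0.015, -0.13], 1], [255, [0, 0.03, -0.15], 3], [255, [0, 0.05, -0.156], 6], [255, [0, 0.075, -0.156], 10]]'

```text
time: 10.95
ee_pos: [0.5501, -0.1751, 0.2214]
orientation: [0.631, 3.075, -0.001]
ft_force: [1.5, 0.9, -4.1]
opening: 0.0756
grasp_force: 120.1
```

Call:
servo_tool --plan '[[255, [-0.004, 0.025, 0], 5], [255, [-0.009, 0.05, 0], 10], [255, [-0.013, 0.075, 0], 15], [255, [-0.018, 0.1, 0], 20], [255, [-0.022, 0.125, 0], 25], [255, [-0.027, 0.15, 0], 30], [255, [-0.03, 0.175, 0], 35], [255, [-0.035, 0.2, 0], 40]]'

```text
time: 11.75
ee_pos: [0.6605, -0.004, 0.2199]
orientation: [-1.647, -2.675, 0.001]
ft_force: [0.1, -0.4, -4.2]
opening: 0.0757
grasp_force: 119.9
```

```bash
python3 - <<'E'
from h import *
togo(.613,.087,.22,0)
s=env.get_state();print(s['ft_force'],s['torque'])
E
```

```text
t 11.75 ee [ 0.6605 -0.004   0.2199] toolx [-0.45   0.893 -0.   ] q6 -0.53 go [0.1026, -0.0015, -0.0001] [np.float64(26.8), np.float64(-153.2)]
[ 0.0772904  -0.36745361 -4.19449788] [-0.23018079 -0.11543255  0.00406037]
```

Call:
servo_tool --plan '[[255, [0.01, 0, 0], 4], [255, [0.022, 0, 0], 8], [255, [0.036, 0, 0], 12], [255, [0.05, 0, 0], 16], [255, [0.065, 0, 0], 20], [255, [0.078, 0, 0], 24], [255, [0.088, 0, 0], 26], [255, [0.094, 0, 0], 26]]'

```text
time: 12.55
ee_pos: [0.6172, 0.0795, 0.2198]
orientation: [-2.202, -2.24, 0.0]
ft_force: [-1.0, 0.4, -4.7]
opening: 0.076
grasp_force: 119.9
```

```bash
cat > tilt.py <<'E'
from h import *
togo(.613,.087,.22,0)
s=env.get_state();print('F',s['ft_force'].round(2),'T',s['torque'].round(3),s['opening'])
im=env.read_camera('wrist')[:,:,::-1];hsv=cv2.cvtColor(im.copy(),cv2.COLOR_BGR2HSV);H,S,V=[hsv[...,k].astype(int) for k in range(3)]
for n,m in(('yel',(H>18)&(H<35)&(S>150)&(V>120)),('blue',(H>105)&(H<125)&(S>150)),('grey',(H>95)&(H<125)&(S>40)&(S<130)&(V>110))):
    for c in blobs(m,150)[:4]: print(n,cv2.boundingRect(c),cv2.contourArea(c))
t=env.read_camera('top')[:,:,::-1];cv2.imwrite('pics/tt.png',t);hsv=cv2.cvtColor(t.copy(),cv2.COLOR_BGR2HSV);H,S,V=[hsv[...,k].astype(int) for k in range(3)]
for c in blobs((H>18)&(H<35)&(S>150)&(V>120),8):
    x,y,w,h=cv2.boundingRect(c)
    if 150<x<420 and 130<y<280: print('top yel',(x,y,w,h),ray('top',[[x+w/2,y+h/2]],.05).round(3)[0][:2])
E
python3 tilt.py
```

```text
t 12.55 ee [0.6172 0.0795 0.2198] toolx [-0.017  1.    -0.   ] q6 0.05 go [0.0076, -0.0041, -0.0002] [np.float64(1.0), np.float64(-179.0)]
F [-1.02  0.41 -4.68] T [-0.233 -0.049  0.005] 0.0760350478424604
yel (207, 82, 173, 87) 8194.0
yel (207, 0, 183, 82) 6475.5
yel (214, 237, 159, 25) 2938.5
blue (173, 234, 217, 102) 15391.0
blue (156, 0, 60, 169) 7209.5
blue (372, 0, 37, 170) 2137.0
top yel (214, 154, 5, 22) [0.669 0.215]
top yel (230, 153, 4, 5) [0.698 0.169]
```

Call:
servo_tool --plan '[[255, [0.003, -0.004, 0], 0], [255, [0.006, -0.004, 0], 0], [255, [0.006, -0.004, 0], 0], [255, [0.006, -0.004, 0], 0], [255, [0.006, -0.004, 0], 0], [255, [0.006, -0.004, 0], 0], [255, [0.006, -0.004, 0], 0], [255, [0.006, -0.004, 0], 0]]' --grip_force 20

```text
time: 13.45
ee_pos: [0.6137, 0.0847, 0.2191]
orientation: [-2.203, -2.24, 0.0]
ft_force: [-0.1, 0.4, -4.1]
opening: 0.076
grasp_force: 119.9
```

```bash
python3 tilt.py
```

```text
t 13.45 ee [0.6137 0.0847 0.2191] toolx [-0.017  1.    -0.   ] q6 0.06 go [0.0023, -0.0006, -0.0009] [np.float64(1.0), np.float64(-179.0)]
F [-0.11  0.36 -4.14] T [-0.238  0.028  0.023] 0.07602353531376001
yel (206, 32, 183, 50) 5751.0
yel (207, 82, 173, 59) 5333.0
yel (214, 235, 160, 28) 3010.0
yel (208, 144, 170, 25) 2821.0
blue (173, 234, 217, 102) 15532.5
blue (155, 0, 61, 169) 7220.5
blue (372, 0, 37, 171) 2208.5
top yel (212, 155, 4, 23) [0.664 0.223]
top yel (228, 154, 4, 6) [0.694 0.175]
```

Call:
servo_tool --plan '[[200, [0, 0, 0], 0], [200, [0, 0, 0], 0], [150, [0, 0, 0], 0], [150, [0, 0, 0], 0], [150, [0, 0, 0], 0], [150, [0, 0, 0], 0], [150, [0, 0, 0], 0], [150, [0, 0, 0], 0]]' --grip_force 20

```text
time: 14.35
ee_pos: [0.6137, 0.0848, 0.2192]
orientation: [2.202, 2.24, 0.0]
ft_force: [-0.3, -0.1, -3.8]
opening: 0.0756
grasp_force: 119.9
```

Call:
servo_tool --plan '[[100, [0, 0, 0], 0], [80, [0, 0, 0], 0], [60, [0, 0, 0], 0], [60, [0, 0, 0], 0], [50, [0, 0, 0], 0], [50, [0, 0, 0], 0], [45, [0, 0, 0], 0], [45, [0, 0, 0], 0]]' --grip_force 20

```text
time: 15.15
ee_pos: [0.6137, 0.0848, 0.2192]
orientation: [2.202, 2.24, -0.0]
ft_force: [-0.2, -0.5, -4.5]
opening: 0.0756
grasp_force: 119.9
```

Call:
servo_tool --plan '[[42, [0, 0, 0], 0], [42, [0, 0, 0], 0], [40, [0, 0, 0], 0], [40, [0, 0, 0], 0], [38, [0, 0, 0], 0], [38, [0, 0, 0], 0], [36, [0, 0, 0], 0], [36, [0, 0, 0], 0]]'

```text
time: 15.95
ee_pos: [0.6137, 0.0848, 0.2192]
orientation: [2.202, 2.24, 0.0]
ft_force: [0.5, -0.1, -3.5]
opening: 0.0757
grasp_force: 119.9
```

Call:
servo_tool --plan '[[35, [0, 0, 0], 0], [35, [0, 0, 0], 0], [34, [0, 0, 0], 0], [34, [0, 0, 0], 0], [33, [0, 0, 0], 0], [33, [0, 0, 0], 0], [32, [0, 0, 0], 0], [32, [0, 0, 0], 0]]'

```text
time: 16.75
ee_pos: [0.6137, 0.0848, 0.2192]
orientation: [-2.203, -2.24, -0.0]
ft_force: [-0.6, 0.3, -4.0]
opening: 0.0754
grasp_force: 119.9
```

Call:
servo_tool --plan '[[31, [0, 0, 0], 0], [31, [0, 0, 0], 0], [31, [0, 0, 0], 0], [30, [0, 0, 0], 0], [30, [0, 0, 0], 0], [30, [0, 0, 0], 0], [29, [0, 0, 0], 0], [29, [0, 0, 0], 0]]'

```text
time: 17.55
ee_pos: [0.6137, 0.0848, 0.2192]
orientation: [2.202, 2.24, -0.0]
ft_force: [0.2, 0.3, -4.1]
opening: 0.0759
grasp_force: 103.6
```

```bash
python3 tilt.py
```

```text
t 17.55 ee [0.6137 0.0848 0.2192] toolx [-0.017  1.    -0.   ] q6 0.06 go [0.0022, -0.0006, -0.0008] [np.float64(1.0), np.float64(-179.0)]
F [ 0.2   0.26 -4.08] T [-0.243  0.021  0.039] 0.07587347160287969
yel (207, 34, 182, 48) 5812.0
yel (207, 82, 173, 60) 5374.5
yel (214, 235, 160, 28) 2965.5
yel (208, 143, 170, 26) 2819.5
blue (173, 234, 217, 103) 15606.5
blue (155, 0, 61, 169) 7233.5
blue (372, 0, 37, 170) 2230.5
top yel (212, 155, 4, 23) [0.664 0.223]
top yel (228, 154, 4, 6) [0.694 0.175]
```

Call:
servo_tool --plan '[[28, [0, 0, 0], 0], [28, [0, 0, 0], 0], [28, [0, 0, 0], 0], [28, [0, 0, 0], 0], [28, [0, 0, 0], 0], [28, [0, 0, 0], 0], [28, [0, 0, 0], 0], [28, [0, 0, 0], 0]]'

```text
time: 18.45
ee_pos: [0.6137, 0.0848, 0.2192]
orientation: [-2.202, -2.24, -0.0]
ft_force: [-0.0, -0.6, -4.4]
opening: 0.0761
grasp_force: 88.7
```

Call:
servo_tool --plan '[[27, [0, 0, 0], 0], [27, [0, 0, 0], 0], [26, [0, 0, 0], 0], [26, [0, 0, 0], 0], [25, [0, 0, 0], 0], [25, [0, 0, 0], 0], [25, [0, 0, 0], 0], [25, [0, 0, 0], 0]]'

```text
time: 19.25
ee_pos: [0.6137, 0.0848, 0.2192]
orientation: [-2.202, -2.24, 0.0]
ft_force: [0.1, 0.0, -5.1]
opening: 0.0775
grasp_force: 43.6
```

```bash
python3 tilt.py
```

```text
t 19.25 ee [0.6137 0.0848 0.2192] toolx [-0.017  1.    -0.   ] q6 0.06 go [0.0022, -0.0006, -0.0008] [np.float64(1.0), np.float64(-179.0)]
F [ 0.15  0.04 -5.09] T [-0.255 -0.014 -0.03 ] 0.07746622261688499
yel (206, 28, 184, 54) 5813.5
yel (207, 82, 173, 61) 5379.5
yel (214, 236, 161, 27) 2997.0
yel (207, 144, 172, 25) 2890.5
blue (172, 235, 218, 102) 15510.5
blue (155, 0, 61, 170) 7188.0
blue (373, 0, 36, 171) 2539.5
top yel (212, 155, 4, 23) [0.664 0.223]
top yel (228, 154, 4, 6) [0.694 0.175]
```

Just as modelled: about 15 N per count. I'll step gently to 24, then 23.5.

Call:
servo_tool --plan '[[24.5, [0, 0, 0], 0], [24.5, [0, 0, 0], 0], [24, [0, 0, 0], 0], [24, [0, 0, 0], 0], [24, [0, 0, 0], 0], [24, [0, 0, 0], 0], [24, [0, 0, 0], 0], [24, [0, 0, 0], 0]]'

```text
time: 20.15
ee_pos: [0.6137, 0.0848, 0.2192]
orientation: [2.203, 2.24, 0.0]
ft_force: [0.6, -0.1, -3.9]
opening: 0.0777
grasp_force: 28.5
```

```bash
python3 tilt.py
```

```text
t 20.15 ee [0.6137 0.0848 0.2192] toolx [-0.017  1.     0.   ] q6 0.06 go [0.0022, -0.0006, -0.0008] [np.float64(1.0), np.float64(-179.0)]
F [ 0.56 -0.13 -3.92] T [-0.213  0.007  0.068] 0.07769932311099435
yel (206, 32, 184, 50) 5851.0
yel (206, 82, 174, 59) 5377.5
yel (214, 238, 160, 26) 3010.0
yel (207, 142, 172, 27) 2884.0
blue (172, 235, 218, 103) 16114.0
blue (155, 0, 61, 170) 7275.5
blue (373, 0, 36, 170) 2419.5
top yel (212, 155, 4, 23) [0.664 0.223]
top yel (228, 154, 4, 6) [0.694 0.175]
```

Call:
servo_tool --plan '[[23.5, [0, 0, 0], 0], [23.5, [0, 0, 0], 0], [23.5, [0, 0, 0], 0], [23.5, [0, 0, 0], 0], [23.2, [0, 0, 0], 0], [23.2, [0, 0, 0], 0], [23.2, [0, 0, 0], 0], [23.2, [0, 0, 0], 0]]'

```text
time: 21.05
ee_pos: [0.6137, 0.0847, 0.2192]
orientation: [2.202, 2.24, -0.0]
ft_force: [0.2, -0.7, -3.3]
opening: 0.078
grasp_force: 15.9
```

```bash
python3 tilt.py
```

```text
t 21.05 ee [0.6137 0.0847 0.2192] toolx [-0.017  1.    -0.   ] q6 0.06 go [0.0023, -0.0007, -0.0008] [np.float64(1.0), np.float64(-179.0)]
F [ 0.22 -0.65 -3.25] T [-0.294 -0.048  0.025] 0.07797148469662615
yel (246, 92, 87, 16) 881.0
yel (238, 179, 107, 13) 706.5
yel (239, 216, 105, 11) 640.0
blue (172, 179, 218, 193) 26360.5
grey (163, 8, 81, 135) 4066.0
grey (334, 12, 67, 135) 3414.0
grey (363, 148, 29, 113) 641.0
```

Call:
servo_tool --plan '[[26, [0, 0, 0], 0], [28, [0, 0, 0], 0], [28, [0, 0, 0], 0], [28, [0, 0, 0], 0], [28, [0, 0, 0], 0], [28, [0, 0, 0], 0], [28, [0, 0, 0], 0], [28, [0, 0, 0], 0]]'

```text
time: 21.95
ee_pos: [0.6137, 0.0848, 0.2192]
orientation: [2.202, 2.24, 0.0]
ft_force: [0.2, -0.7, -3.2]
opening: 0.0776
grasp_force: 26.7
```

```bash
python3 tilt.py; python3 - <<'E'
from h import *
f=[]
for k in range(4):
    im=env.read_camera(['wrist','scene','wrist','top'][k]);f.append(env.get_state()['ft_force'][2])
    if k==1:cv2.imwrite('pics/s7.png',im[:,:,::-1]);sc=im[:,:,::-1].copy()
    if k==0:cv2.imwrite('pics/w7.png',im[:,:,::-1]);w=im[:,:,::-1].copy()
print(f)
for n,b in(('scene',sc),('wrist',w)):
    hsv=cv2.cvtColor(b,cv2.COLOR_BGR2HSV);H,S,V=[hsv[...,k].astype(int) for k in range(3)]
    print(n,[(cv2.boundingRect(c),cv2.contourArea(c)) for c in blobs((H>18)&(H<35)&(S>140)&(V>90),10)][:6],'blue',[(cv2.boundingRect(c),cv2.contourArea(c)) for c in blobs((H>105)&(H<125)&(S>130),40)][:8])
# coarse ascii of wrist: classes
w=cv2.resize(w,(70,42),interpolation=cv2.INTER_AREA);hsv=cv2.cvtColor(w,cv2.COLOR_BGR2HSV)
for r in hsv:
    print(''.join('y' if 18<h<35 and s>140 and v>90 else 'b' if 105<h<128 and s>120 else '#' if v<50 else 'r' if (h<6 or h>174) and s>140 else 'o' if h<18 and s>90 else 'w' if v>150 else '.' for h,s,v in r))
E
```

```text
t 21.95 ee [0.6137 0.0848 0.2192] toolx [-0.017  1.    -0.   ] q6 0.06 go [0.0022, -0.0006, -0.0008] [np.float64(1.0), np.float64(-179.0)]
F [ 0.24 -0.69 -3.25] T [-0.062 -0.019 -0.   ] 0.07761303164066861
yel (244, 119, 88, 14) 1018.5
yel (242, 87, 82, 14) 739.5
blue (172, 182, 218, 190) 27117.5
grey (325, 11, 77, 252) 5559.0
grey (163, 8, 78, 187) 5066.0
grey (184, 209, 16, 54) 165.5
[np.float64(-2.857036152971772), np.float64(-2.699258824204265), np.float64(-2.274061267130679), np.float64(-2.8562550105442788)]
scene [((262, 246, 25, 25), 255.0), ((265, 243, 15, 10), 25.0)] blue [((430, 281, 58, 47), 1317.5), ((323, 11, 50, 48), 1192.5), ((470, 315, 49, 43), 856.5), ((443, 320, 40, 39), 486.0), ((450, 74, 12, 27), 177.5), ((262, 235, 17, 14), 89.5), ((472, 356, 22, 18), 52.0)]
wrist [((244, 119, 88, 14), 1037.5), ((241, 87, 83, 21), 1016.0)] blue [((172, 182, 218, 190), 29045.5), ((290, 182, 40, 25), 113.0), ((269, 182, 27, 13), 64.5)]
oooooo################w..wwwwwwwwwwwwwwwwwwwwww..wwooooooooooooooooooo
ooooooo#####oooooooo..rw.wwwwwwwwwwwwwwwwwwwwww.wwoooooooooooooooooooo
oooooo
[... 2133 characters left out ...]
############bbbbbbbbbbbbbbbbbbbbbbbbbbbb###########.###.##ooo
oo####################bbbbbbbbbbbbbbbbbbbbbbbbbb.###################ow
o########.....########bbbbbbbbbbbbbbbbbbbbbbbbbb.#######......#######.
#######........########bbbbbbbbbbbbbbbbbbbbbbbbb########.......#######
######.........########bbbb#######bbb######bbbb#########........######
#####..........#####.#############################.####...........####
####o......www..######################################.#www......o####
##########owwww.######################################.oooor##########
#########oowwww..####################################..ooooor#########
########ooowwww.#.####################################.ooooooo########
```

```bash
python3 - <<'E'
from h import *
def proj(n,P):
    i=env.camera_info(n);K=np.array([[i['fx'],0,i['cx']],[0,i['fy'],i['cy']],[0,0,1]])
    return cv2.projectPoints(np.array(P,float),i['rvec'],i['tvec'],K,i['dist'])[0].reshape(-1,2).round(0)
a=np.radians(np.arange(0,360,45))
print('rim',proj('scene',np.c_[.614+.08*np.cos(a),.251+.08*np.sin(a),a*0+.09]).tolist())
print('floor c',proj('scene',[[.614,.251,.025],[.613,.157,.085],[.613,.157,.038]]).tolist())
b=cv2.imread('pics/s7.png')[220:310,235:335];b=b[::2]
hsv=cv2.cvtColor(b,cv2.COLOR_BGR2HSV)
for k,r in enumerate(hsv):
    print(220+2*k,''.join('y' if 18<h<35 and s>140 and v>90 else 'b' if 105<h<128 and s>130 else 'r' if (h<6 or h>174) and s>140 else '#' if v<70 else 'o' if h<18 and s>90 else 'w' if v>150 else '.' for h,s,v in r))
s=env.get_state()
for z in(.038,.056,.07,.09):print(z,ray('wrist',[[244,110],[330,110],[285,87],[285,133]],z,s)[:,:2].round(3).tolist())
E
```

```text
rim [[275.0, 289.0], [292.0, 298.0], [312.0, 295.0], [322.0, 281.0], [317.0, 265.0], [300.0, 256.0], [281.0, 259.0], [270.0, 272.0]]
floor c [[295.0, 289.0], [279.0, 257.0], [278.0, 266.0]]
220 oooooooooooooo.####...........................wooooooooooooooooooooooooooooooooooooooooooooooooooooo
222 ooooooooooooooo.###...............................wooooooooooooooooooooooooooooooooooooooooooooooooo
224 ooooooooooooooo..............................#####...ooooooooooooooooooooooooooooooooooooooooooooooo
226 oooooooooooooooo.........................###########.ooooooooooooooooooooooooooooooooooooooooooooooo
228 ooooooooooooooooo.....................#############..ooooooooooooooooooooooooooooooooooooooooooooooo
230 ooooooooooooooooo..................#############oooooooooooooooooooooooooooooooooooooooooooooooooooo
232 oooooooooooooooo..#............##############..ooooooooooooooooooooooooooooooooooooooooooooooooooooo
234 ooooooooooo...wwww.##.........##########........oooooooooooooooooooooooooooooooooooooooooooooooooooo
236 ooooooo...wwwwwwwww#...........#####.bbbb........ooooooooooooooooo
[... 3393 characters left out ...]
.
302 oooooooooooooooooooooooooooo##......rrro.........................................rrrrrrro...........
304 oooooooooooooooooooooooooooooo##.....rrro......................................orrrrrrr..........##o
306 ooooooooooooooooooooooooooooooo##......rrrr..................................orrrrrrrr.......###.ooo
308 ooooooooooooooooooooooooooooooooo##......rrrrr............................orrrrrrrrr......###ooooooo
0.038 [[0.58, 0.157], [0.653, 0.158], [0.614, 0.176], [0.615, 0.138]]
0.056 [[0.582, 0.156], [0.65, 0.158], [0.614, 0.174], [0.615, 0.139]]
0.07 [[0.583, 0.156], [0.649, 0.157], [0.614, 0.173], [0.615, 0.139]]
0.09 [[0.585, 0.156], [0.646, 0.157], [0.614, 0.171], [0.614, 0.14]]
```

Numerically, the front swung right down to about 77°. The slugs dropped between the hanging tray and the pot's outside wall, where they are stacked (scene rows 244–272). The pot hasn't moved.

To recover, I'll use the tray as a fence: lower it to the plate and draw it back so the slugs come to rest in a row on the plate. Then I'll park the tray and pick the slugs up singly.

Call:
servo_tool --plan '[[32, [0, 0, 0], 0], [34, [0, 0, 0], 0], [34, [0, 0, 0.01], 0], [34, [0, 0, 0.02], 0], [34, [0, 0, 0.03], 0], [34, [0, 0, 0.04], 0], [34, [0, 0, 0.045], 0], [34, [0, 0, 0.045], 0]]' --grip_force 100

```text
time: 23.05
ee_pos: [0.6137, 0.0841, 0.1729]
orientation: [2.203, 2.239, -0.002]
ft_force: [1.1, -3.8, -3.7]
opening: 0.0757
grasp_force: 114.2
```

Call:
servo_tool --plan '[[34, [0, 0, 0.003], 0], [34, [-0.005, 0, 0.006], 0], [34, [-0.012, 0, 0.006], 0], [34, [-0.02, 0, 0.006], 0], [34, [-0.028, 0, 0.006], 0], [34, [-0.036, 0, 0.006], 0], [34, [-0.044, 0, 0.006], 0], [34, [-0.052, 0, 0.006], 0]]'

```text
time: 23.85
ee_pos: [0.6146, 0.032, 0.1682]
orientation: [2.203, 2.24, 0.0]
ft_force: [-0.8, -0.0, -2.6]
opening: 0.0759
grasp_force: 114.2
```

```bash
cat > sc.py <<'E'
from h import *
import sys
s=env.get_state();print(round(s['time'],2),'F',s['ft_force'].round(1),s['ee_pos'].round(3))
b=env.read_camera('scene')[:,:,::-1].copy()
y0,y1,x0,x1=map(int,sys.argv[1:5])
hsv=cv2.cvtColor(b,cv2.COLOR_BGR2HSV)[y0:y1:2,x0:x1]
for k,r in enumerate(hsv):
    print(y0+2*k,''.join('y' if 18<h<35 and s>140 and v>90 else 'b' if 105<h<128 and s>130 else 'r' if (h<6 or h>174) and s>140 else '#' if v<70 else ' ' if h<18 and s>90 else 'w' if v>150 else '.' for h,s,v in r))
E
python3 sc.py 220 285 225 320
```

```text
23.85 F [-0.8 -0.  -2.6] [0.615 0.032 0.168]
220                .#####.......................                                                   
222                 .###............................                                               
224 w               ...#................................                                           
226 ww               ..........................########.                                           
228 ww                ..#..................############..                                          
230 ...               ..................##############...                                          
232                    .............##############.........                                        
234                    ..#........############.....www.......                                      
236                  ..............######.bbbb......wwwwww.....                                    
238              ....www.#..........#..bbbbb.bb#....wwwwwwwww....                                  
240          ......wwwwww.#..........bbbbbbbbbb......ww
[... 1544 characters left out ...]

272               ##..........wwwwwwwwwwwwwwwwwwwww.............wwwwwwwwwwwwwwwww.................w
274                ##...................wwww.....w..........wwwwwwwwwwwwwwwwwwwwwwwwww.............
276                  ##..........................w.......wwwwwwwwwwwwwwwwwwwwwwwwwwwwwwww..........
278                   ##.........................w.....wwwwwwwwwwwwwwwwwwwwwwwwwwwwwwwwwwww........
280                     ##.......................w...wwwwwwwwwwwwwwwwwwwwwwwwwwwwwwwwwwwwwwww......
282                       ##........................wwwwwwwwwwwwwwwwwwwwwwwwwwwwwwwwwwwwwwwwww.....
284                        .#...................r.wwwwwwwwwwwwwwwwwwwwwwwwwwwwwwwwwwwwwwwwwwwwww...
```

Call:
servo_tool --plan '[[34, [-0.004, 0, 0], 0], [34, [-0.008, 0, 0], 0], [34, [-0.012, 0, 0], 0], [34, [-0.016, 0, 0], 0], [34, [-0.02, 0, 0], 0], [34, [-0.024, 0, 0], 0], [34, [-0.028, 0, 0], 0], [34, [-0.03, 0, 0], 0]]'

```text
time: 24.7
ee_pos: [0.6151, 0.0024, 0.1681]
orientation: [-2.203, -2.24, 0.0]
ft_force: [-0.3, 0.0, -2.3]
opening: 0.0755
grasp_force: 114.2
```

```bash
cat > wr.py <<'E'
from h import *
togo(.48,-.24,.2,77)
im=env.read_camera('wrist')[:,:,::-1].copy();cv2.imwrite('pics/w.png',im)
w=cv2.resize(im,(112,50),interpolation=cv2.INTER_AREA);hsv=cv2.cvtColor(w,cv2.COLOR_BGR2HSV)
for r in hsv:
    print(''.join('y' if 18<h<35 and s>140 and v>90 else 'b' if 105<h<128 and s>120 else '#' if v<50 else 'r' if (h<6 or h>174) and s>140 else ' ' if h<18 and s>90 else 'w' if v>150 else '.' for h,s,v in r))
E
python3 wr.py; python3 sc.py 230 274 235 300
```

```text
t 24.7 ee [0.6151 0.0024 0.1681] toolx [-0.017  1.     0.   ] q6 -0.07 go [-0.2401, -0.1391, -0.0318] [np.float64(-76.0), np.float64(104.0)]
                            ................wyyyyyyyyyyyyyyyyyywwwww.................                           
                            ..............wwwwyyyyyyyywwwwwwwwwwwwwwwww..............                           
                            ............wwwwwwwwwyyyyyyyyyyyyyyyyyywwwwww............                           
                            ..........wwwwwwwwwwwwwwyyyyyyyyyyyyyyywwwwwwww..........                           
                            .........wwwwwwwwwwwwwwwwwwwwwwwwwwwwwwwwwwwwwww.........                           
                            ........wwwwwwwwww..wyyyyywwwwwwwwwwwwwwwwwwwwwww........                           
                            .......wwwwwwwww.....yyyyyyyyyyyyyyyyyy.wwwwwwwwww......                            
                            ......wwwwwwwww......yyyyyyyyyyyyyyyyyy...wwwwwwwww.....                            
                             ....wwwwwwwww.......yyyyyy
[... 5575 characters left out ...]

254 wwwwwwww........... .yyyyyyyyyyyyyyyyyyyyyyy...wwwwwww...........
256 wwwwwwww............y.yyyyyywyyyyywyywyyyyyyy.wwwwwwww...........
258 .wwwwwwww.............yyyyyyyywwwwyyyyyyyyyyywyyyywwwwwww.....www
260 .wwwwwwwww...............yyywwyyyyyyyyyyyyyyyyww.................
262 ...wwwwwwwww.............yyyyyyyyyyyyyyyyywww....................
264 ....wwwwwwwwwww............yyyyyyyy.yyyyww.......................
266 #.....wwwwwwwwwwwww.........yyyy....yyww.........................
268 ##......wwwwwwwwwwwwwwwwwwwwwwwwwwww.ww..........................
270   ##.......wwwwwwwwwwwwwwwwwwwwwwwwww............................
272     ##..........wwwwwwwwwwwwwwwwwwwww.............wwwwwwwwwwwwwww
```

The slugs now rest side by side on the plate, clear of the tray. I lift straight up and take the tray back to the board.

Call:
servo_tool --plan '[[34, [0, 0, -0.04], 0], [34, [0, 0, -0.07], 0], [34, [-0.02, -0.01, -0.08], -7], [34, [-0.055, -0.03, -0.08], -15], [34, [-0.09, -0.06, -0.08], -23], [34, [-0.12, -0.1, -0.08], -31], [34, [-0.15, -0.13, -0.08], -39], [34, [-0.18, -0.165, -0.08], -47]]'

```text
time: 25.6
ee_pos: [0.4525, -0.1803, 0.2484]
orientation: [1.121, 2.934, -0.0]
ft_force: [0.6, -0.7, -2.7]
opening: 0.0759
grasp_force: 114.6
```

Call:
servo_tool --plan '[[34, [0, 0, 0], -8], [34, [0, 0, 0], -16], [34, [0, 0, 0], -24], [34, [0, 0, 0], -29], [34, [0, 0, 0], -29], [34, [0, 0, 0.02], -29], [34, [0, 0, 0.04], -29], [34, [0, 0, 0.04], -29]]'

```text
time: 26.4
ee_pos: [0.4529, -0.179, 0.2061]
orientation: [-0.364, -3.117, -0.002]
ft_force: [-0.1, -0.5, -1.7]
opening: 0.0761
grasp_force: 114.7
```

```bash
cat > tl.py <<'E'
from h import *
togo(.41,-.221,.165,77)
im=env.read_camera('wrist')[:,:,::-1].copy();cv2.imwrite('pics/w.png',im)
# bar: black run width along rows near col 280
g=cv2.cvtColor(im,cv2.COLOR_BGR2HSV);V=g[...,2].astype(int)
for r in range(70,240,12):
    d=np.where((V[r,100:460]<50))[0]+100
    if len(d)>60: print(r,d.min(),d.max(),len(d))
E
python3 tl.py; python3 - <<'E'
from h import *
t=env.read_camera('top')[:,:,::-1].copy();cv2.imwrite('pics/t8.png',t)
hsv=cv2.cvtColor(t,cv2.COLOR_BGR2HSV);H,S,V=[hsv[...,k].astype(int) for k in range(3)]
for c in blobs((H>18)&(H<35)&(S>150)&(V>120),8):
    r=cv2.minAreaRect(c)
    if 150<r[0][0]<420 and 130<r[0][1]<290: print('yel',np.round(r[0]),np.round(r[1]),round(r[2]),ray('top',[r[0]],.056).round(3)[0][:2])
b=t[130:235,160:310][::2]
hsv=cv2.cvtColor(b,cv2.COLOR_BGR2HSV)
for k,r in enumerate(hsv):
    print(130+2*k,''.join('y' if 18<h<35 and s>140 and v>90 else 'r' if (h<6 or h>174) and s>140 else '#' if v<70 else ' ' if h<18 and s>90 else 'w' if v>150 else '.' for h,s,v in r))
E
```

```text
t 26.4 ee [ 0.4529 -0.179   0.2061] toolx [-0.973  0.23   0.004] q6 -1.79 go [0.0319, -0.0508, 0.0412] [np.float64(-0.3), np.float64(179.7)]
142 190 371 182
154 190 372 183
166 192 369 178
178 195 366 172
yel [249. 183.] [22. 37.] 81 [0.61  0.116]
130                                                                                                                                                 ......
132                                                                                                                                                  .....
134                                                                                                                                                   ....
136                                                                                                                                                       
138                                                                                                                                                       
140                                                                          
[... 6563 characters left out ...]
                        
226                                             ######                                                                                                    
228                                             #######                                                                                                   
230                                             #######                                                                                                   
232                                             #######                                                                                                   
234                                             #######
```

Slugs lie in a row on the plate, with centres around top-view pixels (223,186), (235,182) and (247,182). Next I take the tray to the board.

Call:
servo_tool --plan '[[34, [0.012, -0.02, 0.015], 0], [34, [0.032, -0.05, 0.03], 0], [34, [0.032, -0.05, 0.04], 0], [34, [0.032, -0.05, 0.045], 0], [29, [0.032, -0.05, 0.05], 0], [26, [0.032, -0.05, 0.053], 0], [25, [0.032, -0.05, 0.056], 0], [25, [0.032, -0.05, 0.058], 0]]' --grip_force 20

```text
time: 27.3
ee_pos: [0.4124, -0.221, 0.1513]
orientation: [0.359, 3.118, -0.001]
ft_force: [3.0, 2.1, 18.7]
opening: 0.077
grasp_force: 44.0
```

Call:
servo_tool --plan '[[24.5, [-0.008, 0, 0.001], 0], [24.5, [-0.017, 0, 0.004], 0], [24.5, [-0.029, 0, 0.008], 0], [24.5, [-0.041, 0, 0.013], 0], [24.5, [-0.052, 0, 0.019], 0], [24.5, [-0.063, 0, 0.025], 0], [24.5, [-0.073, 0, 0.033], 0], [24.5, [-0.082, 0, 0.041], 0]]'

```text
time: 28.1
ee_pos: [0.4925, -0.2398, 0.1099]
orientation: [0.359, 3.119, -0.001]
ft_force: [2.3, 0.0, 4.3]
opening: 0.0774
grasp_force: 36.0
```

```bash
python3 tl.py; python3 sc.py 150 230 200 300
```

```text
t 28.1 ee [ 0.4925 -0.2398  0.1099] toolx [-0.974  0.227 -0.003] q6 -1.86 go [0.0845, -0.0005, -0.0554] [np.float64(-0.1), np.float64(179.9)]
118 155 407 253
130 153 408 256
142 153 409 257
154 160 402 243
166 172 391 174
28.15 F [ 3.5 -0.4  4.4] [ 0.493 -0.24   0.109]
150              ...                  ################                                                  
152           ww.                      ##############                                                   
154        ...                          #############                                                   
156        .                            #########...#    ....                                           
158                                      ..######...#   .#####                                          
160                                      ##########...#..######                                         
162                                     .bb.##   ###.###..######                                        
164                                     ..b.############.   #####                              
[... 2645 characters left out ...]
                                                                                              
218                                                                                                     
220                                                                                                     
222                                                                                                     
224                     wwwwww                                        ......                            
226                 wwwwwwwwwww                                   ............                          
228              wwwwwwwwwwwwww                               ..................
```

Call:
servo_tool --plan '[[24.5, [-0.008, 0, 0.009], 0], [24.5, [-0.016, 0, 0.019], 0], [24.5, [-0.022, 0, 0.029], 0], [24.5, [-0.028, 0, 0.039], 0], [24.5, [-0.033, 0, 0.048], 0], [24.5, [-0.037, 0, 0.056], 0], [24.5, [-0.04, 0, 0.062], 0], [24.5, [-0.041, 0, 0.066], 0]]'

```text
time: 29.0
ee_pos: [0.5309, -0.2488, 0.0439]
orientation: [-0.36, -3.12, -0.001]
ft_force: [-21.2, 14.2, 53.0]
opening: 0.0771
grasp_force: 41.2
```

```bash
python3 tl.py
```

```text
t 29.0 ee [ 0.5309 -0.2488  0.0439] toolx [-0.974  0.228  0.001] q6 -1.84 go [0.1242, -0.0004, -0.1209] [np.float64(-0.2), np.float64(179.8)]
166 119 442 324
178 106 455 350
190 106 455 348
202 108 453 345
214 110 451 342
226 121 436 61
```

Call:
servo_tool --plan '[[24, [0, 0, -0.003], 0], [12, [0, 0, -0.003], 0], [0, [0, 0, -0.003], 0], [0, [0, 0, -0.003], 0], [0, [0, 0, -0.02], 0], [0, [0, 0, -0.06], 0], [0, [0, 0, -0.11], 0], [0, [0, 0, -0.16], 0]]'

```text
time: 29.85
ee_pos: [0.5306, -0.2487, 0.2047]
orientation: [-0.36, -3.12, -0.001]
ft_force: [1.2, 0.8, -0.1]
opening: 0.0853
grasp_force: 0.0
```

```bash
python3 - <<'E'
from h import *
print(ray('top',[[223,186],[235,182.5],[247,182]],.056).round(4).tolist(), ray('top',[[223,186],[235,182.5],[247,182]],.04).round(4).tolist())
togo(.60,.09,.2,0)
s=env.get_state();im=env.read_camera('wrist')[:,:,::-1].copy();cv2.imwrite('pics/w9.png',im)
g=cv2.cvtColor(im,cv2.COLOR_BGR2HSV);H,S,V=[g[...,k].astype(int) for k in range(3)]
for c in blobs((H>105)&(H<125)&(S>130),300)[:4]:
    r=cv2.minAreaRect(c);print('blue',r,ray('wrist',cv2.boxPoints(r),.05,s).round(3)[:,:2].tolist())
for r in range(60,260,10):
    d=np.where((V[r,150:420]<45))[0]+150
    if len(d)>60: print(r,d.min(),d.max(),len(d))
E
```

```text
[[0.6023, 0.193, 0.056], [0.6127, 0.1575, 0.056], [0.6139, 0.1219, 0.056]] [[0.6063, 0.1958, 0.04], [0.6168, 0.1598, 0.04], [0.6181, 0.1237, 0.04]]
t 29.85 ee [ 0.5306 -0.2487  0.2047] toolx [-0.974  0.228  0.001] q6 -1.84 go [0.0096, 0.3456, 0.0048] [np.float64(76.8), np.float64(-103.2)]
blue ((280.5, 75.0), (120.0, 103.0), 90.0) [[0.383, -0.254], [0.401, -0.181], [0.486, -0.198], [0.467, -0.277]]
blue ((280.5, 185.5), (61.0, 95.0), 90.0) [[0.483, -0.278], [0.501, -0.204], [0.55, -0.214], [0.532, -0.291]]
150 224 337 100
```

The tray is back level on its board, at its starting place. Now I fetch the slugs singly, gripping them end to end.

Call:
servo_tool --plan '[[0, [0, 0.04, 0], 8], [0, [0, 0.085, 0], 16], [0, [0, 0.13, 0], 25], [0, [0, 0.175, 0], 33], [0, [0, 0.22, 0], 42], [0, [0.005, 0.265, 0], 50], [0, [0.005, 0.31, 0], 59], [0, [0.008, 0.33, 0], 67]]'

```text
time: 30.7
ee_pos: [0.5985, 0.0776, 0.2028]
orientation: [-1.998, -2.424, -0.0]
ft_force: [0.2, 0.5, -0.4]
opening: 0.0854
grasp_force: 0.0
```

Call:
servo_tool --plan '[[0, [0, 0, 0], 8], [0, [0, 0, 0], 10], [0, [0, 0, 0], 10], [0, [0, 0, 0], 10], [0, [0, 0, 0], 10], [0, [0, 0, 0], 10], [0, [0, 0, 0], 10], [0, [0, 0, 0], 10]]'

```text
time: 31.5
ee_pos: [0.5983, 0.0742, 0.2032]
orientation: [-2.198, -2.245, 0.0]
ft_force: [-0.0, -0.5, -0.0]
opening: 0.0853
grasp_force: 0.0
```

```bash
cat > look.py <<'E'
from h import *
s=env.get_state();im=env.read_camera('wrist')[:,:,::-1].copy();cv2.imwrite('pics/wl.png',im)
g=cv2.cvtColor(im,cv2.COLOR_BGR2HSV);H,S,V=[g[...,k].astype(int) for k in range(3)]
m=(H>18)&(H<35)&(S>120)&(V>90)
for c in blobs(m,300)[:4]:
    r=cv2.minAreaRect(c);p=ray('wrist',cv2.boxPoints(r),.045,s);print(cv2.boundingRect(c),np.round(r[0]),p.mean(0).round(3),p[:,:2].round(3).tolist())
w=cv2.resize(im,(112,50),interpolation=cv2.INTER_AREA)[:36,20:92];hsv=cv2.cvtColor(w,cv2.COLOR_BGR2HSV)
for k,r in enumerate(hsv):
    print('%3d'%(k*8.4),''.join('Y' if 18<h<35 and s>120 and v>170 else 'y' if 15<h<35 and s>120 and v>70 else '#' if v<50 else 'r' if (h<6 or h>174) and s>140 else ' ' if h<18 and s>90 else 'w' if v>150 else '.' for h,s,v in r))
togo(.616,.08,.043,0)
E
python3 look.py
```

```text
(267, 125, 80, 86) [306. 168.] [0.618 0.1   0.045] [[0.585, 0.134], [0.647, 0.136], [0.652, 0.066], [0.586, 0.065]]
(250, 72, 81, 53) [291.  98.] [0.603 0.155 0.045] [[0.57, 0.168], [0.631, 0.176], [0.637, 0.142], [0.574, 0.134]]
  0                ....rrrw.wwwwwwwwwwwwwwwwwwwwwwwwwwwwwwwwwwww...ww.      
  8                ....rrrrwwwwwwwwwwwwwwwwwwwwwwwwwwwwwwwwwwww...ww..      
 16                .....rrrrwwwwwwwwwwwwwwwwwwwwwwwwwwwwwwwwww...w....      
 25                ......rrrr wwwwwwwwwwwwwwwwwwwwwwwwwwwwwww..ww....       
 33                .......rrrrrwwwwwwwwwwwwwwwwwwwwwwwwwwwww.ww......       
 42                ........rrrrr..wwwwwwwwwwwwwwwwwwwwwwwwwwwr.......       
 50                .........rrrrrr ..wwwwwwwwwwwwwwwwwwwwwrr.........       
 58                ...........rrrrrr ....wwwwwwwwwwww. rrrr..........       
 67                 ............rrrrrrrr  .......  rrrrrr............       
 75                 ..............   yyYYYYYYYYYYYrrr................       
 84                 ..............YYYYYYYYYYYYYYYY..................        
 92                 ...
[... 1338 characters left out ...]
...wwwwwww...           
243                   ....wwwwwwww....................wwwwwww....           
252                   ......wwwwwwww................wwwwwwww.....           
260            ...    .......wwwwwwwwww.........wwwwwwwwww...##..           
268           ..###   .........wwwwwwwwwwwwwwwwwwwwwwwww.....###...         
277        #...####   ...........wwwwwwwwwwwwwwwwwwwww.......####....       
285      .....######  ...............wwwwwwwwwwwww...........######...#     
294     #...########     ....................................#######...##   
t 31.55 ee [0.5983 0.0742 0.2032] toolx [-0.021  1.     0.   ] q6 0.04 go [0.0054, 0.0178, 0.1602] [np.float64(1.2), np.float64(-178.8)]
```

Call:
servo_tool --plan '[[0, [0.008, 0.019, 0.04], 0], [0, [0.008, 0.019, 0.09], 0], [0, [0.008, 0.019, 0.13], 0], [0, [0.008, 0.019, 0.155], 0], [0, [0.008, 0.019, 0.16], 0], [60, [0.008, 0.019, 0.16], 0], [120, [0.008, 0.019, 0.16], 0], [160, [0.008, 0.019, 0.16], 0]]' --grip_force 30

```text
time: 32.35
ee_pos: [0.6181, 0.0827, 0.0452]
orientation: [2.197, 2.243, 0.004]
ft_force: [2.6, -0.2, 4.6]
opening: 0.0598
grasp_force: 33.2
```

Call:
servo_tool --plan '[[160, [0, 0, 0], 0], [160, [0, 0, 0], 0], [160, [0, 0, -0.04], 0], [160, [0, 0, -0.09], 0], [160, [0.03, 0, -0.12], 0], [160, [0.08, 0, -0.12], 0], [160, [0.13, 0, -0.12], 0], [160, [0.18, 0, -0.12], 0]]'

```text
time: 33.15
ee_pos: [0.6132, 0.2644, 0.1645]
orientation: [2.198, 2.244, 0.002]
ft_force: [1.0, -0.3, -0.7]
opening: 0.0593
grasp_force: 33.2
```

```bash
python3 - <<'E'
from h import *
togo(.614,.287,.08,0);s=env.get_state();print(s['opening'],s['grasp_force'],s['ft_force'])
E
```

```text
t 33.15 ee [0.6132 0.2644 0.1645] toolx [-0.02  1.    0.  ] q6 0.33 go [0.0226, 0.0012, 0.0845] [np.float64(1.2), np.float64(-178.8)]
0.059340716618281504 33.17627012729645 [ 0.99868925 -0.34784848 -0.66346543]
```

Call:
servo_tool --plan '[[160, [0.02, 0, 0.0], 0], [160, [0.02, 0, 0.03], 0], [160, [0.02, 0, 0.065], 0], [160, [0.02, 0, 0.085], 0], [160, [0.02, 0, 0.09], 0], [48, [0.02, 0, 0.09], 0], [48, [0.02, 0, 0.09], 0], [48, [0.02, 0, 0.06], 0]]'

```text
time: 33.95
ee_pos: [0.612, 0.282, 0.1014]
orientation: [-2.197, -2.243, 0.006]
ft_force: [-1.0, -0.7, 0.3]
opening: 0.0693
grasp_force: 0.0
```

Call:
servo_tool --plan '[[48, [0, 0, -0.04], 0], [0, [0, 0, -0.09], 0], [0, [-0.05, 0, -0.1], 0], [0, [-0.1, 0, -0.1], 0], [0, [-0.14, 0, -0.1], 0], [0, [-0.165, 0, -0.08], 0], [0, [-0.165, 0, -0.06], 0], [0, [-0.165, 0, -0.06], 0]]'

```text
time: 34.75
ee_pos: [0.6159, 0.1167, 0.1625]
orientation: [-2.199, -2.242, 0.002]
ft_force: [-0.4, -0.7, -0.3]
opening: 0.0853
grasp_force: 0.0
```

```bash
python3 look.py | head -30; python3 -c "
from h import *
togo(.619,.118,.043,0)"
```

```text
(219, 133, 110, 100) [274. 182.] [0.609 0.137 0.045] [[0.571, 0.172], [0.645, 0.173], [0.649, 0.102], [0.569, 0.101]]
  0 #######ww.......wwwwwwwwwwwwwwwwwwwwwwwwwwwwwwwwwwwwwwwwwww.......ww    
  8 #######.w.......wwwwwwwwwwwwwwwwwwwwwwwwwwwwwwwwwwwwwwwwwww.......ww    
 16 ########ww......wwwwwwwwwwwwwwwwwwwwwwwwwwwwwwwwwwwwwwwwwww......ww     
 25 ########.w......wwwwwwwwwwwwwwwwwwwwwwwwwwwwwwwwwwwwwwwwwww......ww     
 33        ..ww......wwwwwwwwwwwwwwwwwwwwwwwwwwwwwwwwwwwwwwwww......ww      
 42        ...ww.....wwwwwwwwwwwwwwwwwwwwwwwwwwwwwwwwwwwwwwwww.....ww       
 50        ....ww.....wwwwwwwwwwwwwwwwwwwwwwwwwwwwwwwwwwwwwww.....ww.       
 58        .....ww.....wwwwwwwwwwwwwwwwwwwwwwwwwwwwwwwwwwwww.....ww.        
 67         .....ww....wwwwwwwwwwwwwwwwwwwwwwwwwwwwwwwwwwww.....ww..        
 75         ......www....wwwwwwwwwwwwwwwwwwwwwwwwwwwwwwwww.....ww...        
 84         ........ww....wwwwwwwwwwwwwwwwwwwwwwwwwwwwwww....ww.....        
 92         .........www....wwwwwwwwwwwwwwwwwwwwwwwwwww....www......        
100         ..........rrww....wwwwwwwwwwwwwwwwwwwwwww....w
[... 685 characters left out ...]
wwwww...........          
184           ........wwwwwwwwwwwYYYYYYYYYYYYYYYYwwwwwwww.........          
193           .......wwwwwwwwww.wYYYYYYYYYYYYYYYYwwwwwwwww........          
201           ......wwwwwwwww...wYYYYYYYYYYYYYYYYYwwwwwwwww.......          
210           .....wwwwwwww.....wYYYYYYYYYYYYYYYYw..wwwwwwww......          
218           ....wwwwwwww......wYYYYYYYYYYYYYYYYY...wwwwwwww....           
226           ....wwwwwww........YYYYYYYYYYYYYYYY.....wwwwwww....           
235            ...wwwwwww..............................wwwwwww...           
t 34.8 ee [0.6164 0.1175 0.164 ] toolx [-0.021  1.     0.   ] q6 0.11 go [0.0005, 0.0026, 0.121] [np.float64(1.2), np.float64(-178.8)]
```

Call:
servo_tool --plan '[[0, [0.001, 0.003, 0.03], 0], [0, [0.001, 0.003, 0.07], 0], [0, [0.001, 0.003, 0.1], 0], [0, [0.001, 0.003, 0.115], 0], [0, [0.001, 0.003, 0.121], 0], [60, [0.001, 0.003, 0.121], 0], [120, [0.001, 0.003, 0.121], 0], [160, [0.001, 0.003, 0.121], 0]]'

```text
time: 35.6
ee_pos: [0.6204, 0.119, 0.0442]
orientation: [2.197, 2.243, 0.004]
ft_force: [0.2, 1.9, 6.6]
opening: 0.0599
grasp_force: 32.8
```

Call:
servo_tool --plan '[[160, [0, 0, 0], 0], [160, [0, 0, 0], 0], [160, [0, 0, -0.04], 0], [160, [0, 0, -0.09], 0], [160, [0.03, 0, -0.12], 0], [160, [0.08, 0, -0.12], 0], [160, [0.12, 0, -0.12], 0], [160, [0.131, 0, -0.12], 0]]'

```text
time: 36.4
ee_pos: [0.616, 0.2534, 0.1632]
orientation: [2.194, 2.248, 0.002]
ft_force: [-0.0, -0.7, -0.1]
opening: 0.0596
grasp_force: 33.2
```

Call:
servo_tool --plan '[[160, [0, 0.003, 0.0], 0], [160, [0, 0.003, 0.03], 0], [160, [0, 0.003, 0.07], 0], [160, [0, 0.003, 0.085], 0], [160, [0, 0.003, 0.088], 0], [48, [0, 0.003, 0.088], 0], [48, [0, 0.003, 0.088], 0], [48, [0, 0.003, 0.06], 0]]'

```text
time: 37.2
ee_pos: [0.6188, 0.2492, 0.1008]
orientation: [-2.197, -2.243, 0.005]
ft_force: [-0.7, -0.8, 0.3]
opening: 0.0699
grasp_force: 0.0
```

Call:
servo_tool --plan '[[48, [0, 0, -0.04], 0], [0, [0, 0, -0.09], 0], [0, [-0.04, 0, -0.1], 0], [0, [-0.08, 0, -0.1], 0], [0, [-0.1, 0, -0.09], 0], [0, [-0.1, 0, -0.08], 0], [0, [-0.1, 0, -0.08], 0], [0, [-0.1, 0, -0.08], 0]]'

```text
time: 38.0
ee_pos: [0.6218, 0.1508, 0.1828]
orientation: [2.197, 2.245, 0.001]
ft_force: [-0.3, 0.5, -0.0]
opening: 0.0856
grasp_force: 0.0
```

```bash
python3 look.py; python3 -c "
from h import *
togo(.603,.155,.045,-8)"
```

```text
(226, 0, 91, 48) [271.  24.] [0.611 0.28  0.045] [[0.58, 0.295], [0.642, 0.296], [0.643, 0.266], [0.58, 0.264]]
(241, 110, 85, 48) [283. 134.] [0.621 0.205 0.045] [[0.59, 0.222], [0.651, 0.223], [0.653, 0.189], [0.59, 0.188]]
(217, 179, 81, 44) [257. 200.] [0.602 0.154 0.045] [[0.572, 0.171], [0.633, 0.172], [0.634, 0.138], [0.571, 0.136]]
  0        ..ww.........wwwwwYYYYYYYYYYYYYYYYYYwwwwwwww.........ww          
  8        ..w.........wwwwwwwYYYYYYYYYYYYYYYYYwwwwwwwww........ww          
 16        .ww........wwwwwwwwYYYYYYYYYYYYYYYYYwwwwwwwwww.......ww          
 25        .ww.......wwwwwwwwwYYYYYYYYYYYYYYYYYwwwwwwwwwww.......w          
 33        .w........wwwwwwwwwYYYYYYYYYYYYYYYYYwwwwwwwwwww.......ww         
 42         w........wwwwwwwwwYYYYYYYYYYYYYYYYwwwwwwwwwwwww......ww         
 50         ww......wwwwwwwwwwwwwwwwwwwwwwwwwwwwwwwwwwwwwww......w          
 58     .###.w......wwwwwwwwwwwwwwwwwwwwwwwwwwwwwwwwwwwwwww......w          
 67 ########.w......wwwwwwwwwwwwwwwwwwwwwwwwwwwwwwwwwwwwwww......w          
 75 ########.w......wwwwwwwwwwwwwwwwwwwwwwwwwwwwwwwwwwwwwww.....w
[... 1590 characters left out ...]
.............wwwwwww...               
260            ...#wwwwww...........................wwwwww...# ..           
268           ..###.wwww............................wwwwww...###...         
277        #...####.wwww............................wwwwww...####....       
285      .....#####.wwww............................wwwwww...######...#     
294     #...########wwww............................wwwwww...#######...##   
t 38.05 ee [0.6219 0.1509 0.1829] toolx [-0.022  1.     0.   ] q6 0.16 go [-0.0708, -0.0076, 0.1399] [np.float64(1.3), np.float64(-178.7)]
t 38.05 ee [0.6219 0.1509 0.1829] toolx [-0.022  1.     0.   ] q6 0.16 go [0.0045, -0.0189, 0.1379] [np.float64(9.3), np.float64(-170.7)]
```

Call:
servo_tool --plan '[[0, [0.004, -0.019, 0.03], -5], [0, [0.004, -0.019, 0.07], -5], [0, [0.004, -0.019, 0.105], -5], [0, [0.004, -0.019, 0.125], -5], [0, [0.004, -0.019, 0.136], -5], [60, [0.004, -0.019, 0.136], -5], [120, [0.004, -0.019, 0.136], -5], [160, [0.004, -0.019, 0.136], -5]]'

```text
time: 38.85
ee_pos: [0.6034, 0.1536, 0.0478]
orientation: [2.097, 2.338, 0.003]
ft_force: [0.6, -0.7, -0.8]
opening: 0.0595
grasp_force: 32.7
```

Call:
servo_tool --plan '[[160, [0, 0, 0], 0], [160, [0, 0, 0], 0], [160, [0, 0, -0.04], 0], [160, [0, 0, -0.09], 0], [160, [0, 0, -0.12], 0], [160, [0.03, 0, -0.12], 0], [160, [0.06, 0, -0.12], 0], [160, [0.08, 0, -0.12], 0]]'

```text
time: 39.65
ee_pos: [0.5937, 0.2344, 0.1668]
orientation: [2.097, 2.339, 0.001]
ft_force: [-0.2, -0.6, -1.6]
opening: 0.0597
grasp_force: 34.1
```

```bash
python3 - <<'E'
from h import *
togo(.614,.243,.09,0);s=env.get_state();print(s['opening'],s['grasp_force'],s['ft_force'])
E
```

```text
t 39.65 ee [0.5937 0.2344 0.1668] toolx [-0.109  0.994  0.   ] q6 0.21 go [0.0063, 0.0211, 0.0768] [np.float64(6.2), np.float64(-173.8)]
0.05969437958702606 34.08276557922363 [-0.22209189 -0.6454558  -1.60525263]
```

Call:
servo_tool --plan '[[160, [0.006, 0.02, 0.0], 6], [160, [0.006, 0.02, 0.01], 6], [160, [0.006, 0.021, 0.05], 6], [160, [0.006, 0.021, 0.075], 6], [160, [0.006, 0.021, 0.088], 6], [160, [0.006, 0.021, 0.09], 6], [48, [0.006, 0.021, 0.09], 6], [48, [0.006, 0.021, 0.09], 6]]'

```text
time: 40.45
ee_pos: [0.6149, 0.2413, 0.0779]
orientation: [2.217, 2.225, 0.004]
ft_force: [-0.1, 0.5, 0.1]
opening: 0.0693
grasp_force: 0.0
```

Call:
servo_tool --plan '[[48, [0, 0, -0.04], 0], [48, [0, 0, -0.09], 0], [0, [-0.04, 0, -0.13], 0], [0, [-0.08, 0, -0.14], 0], [0, [-0.1, 0, -0.14], 0], [0, [-0.1, 0, -0.14], 0], [0, [-0.1, 0, -0.14], 0], [0, [-0.1, 0, -0.14], 0]]'

```text
time: 41.25
ee_pos: [0.6145, 0.1421, 0.2164]
orientation: [2.216, 2.226, 0.001]
ft_force: [-0.8, 0.0, -0.7]
opening: 0.0852
grasp_force: 0.0
```

```bash
python3 look.py
```

```text
(242, 52, 78, 46) [280.  74.] [0.613 0.242 0.045] [[0.582, 0.259], [0.643, 0.259], [0.644, 0.225], [0.581, 0.225]]
(239, 0, 80, 46) [278.  22.] [0.611 0.281 0.045] [[0.58, 0.297], [0.641, 0.297], [0.642, 0.265], [0.58, 0.264]]
(253, 100, 76, 44) [291. 121.] [0.621 0.205 0.045] [[0.59, 0.222], [0.651, 0.223], [0.653, 0.189], [0.59, 0.187]]
  0            ...ww.......wwwwwYYYYYYYYYYYYYYYYwwwwwww.......ww            
  8            ...w.......wwwwwwYYYYYYYYYYYYYYYYwwwwwwww......ww            
 16            ...w......wwwwwwwYYYYYYYYYYYYYYYwwwwwwwwww......w            
 25             .ww......wwwwwwwYYYYYYYYYYYYYYYYwwwwwwwww......ww           
 33             .ww.....wwwwwwwwYYYYYYYYYYYYYYYwwwwwwwwwww.....ww           
 42             .ww.....wwwwwwwwwwwwwwwwwwwwwwwwwwwwwwwwww.....ww           
 50             ..w.....wwwwwwwwwYYYYYYYYYYYYYYwwwwwwwwwww.....ww           
 58      .#######.w.....wwwwwwwwwYYYYYYYYYYYYYYYwwwwwwwwww.....w            
 67 #############.w.....wwwwwwwwwYYYYYYYYYYYYYYYwwwwwwwwww.....w            
 75 ##############.w....wwwwwwwwwYYYYYYYYYYYYYYYwwwwwwwwww....ww  
[... 1449 characters left out ...]
wwwwww...               
243                ...wwwwww.........................wwwwww..               
252                ...wwwww..........................wwwwww..               
260            ... ...wwwww..........................wwwwww..  ..           
268           ..####..wwwww..........................wwwww...###...         
277        #...#####..wwwwww........................wwwwww...####....       
285      .....######...wwwwww.......................wwwww....######...#     
294     #...########....wwwwww....................wwwwwww....#######...##   
t 41.3 ee [0.6145 0.1422 0.2161] toolx [-0.005  1.     0.   ] q6 0.16 go [-0.0623, 0.0012, 0.1731] [np.float64(0.3), np.float64(-179.7)]
```

All three slugs now lie side by side in the pot. I retreat and check the pot's centring and the tray.

Call:
servo_tool --plan '[[0, [-0.03, -0.03, 0], 0], [0, [-0.06, -0.07, 0], 0], [0, [-0.09, -0.11, 0], 0], [0, [-0.12, -0.14, 0], 0], [0, [-0.15, -0.16, 0], 0], [0, [-0.16, -0.18, 0], 0], [0, [-0.16, -0.18, 0], 0], [0, [-0.16, -0.18, 0], 0]]'

```text
time: 42.1
ee_pos: [0.4355, -0.0191, 0.2165]
orientation: [2.217, 2.225, 0.001]
ft_force: [0.4, -0.3, -0.4]
opening: 0.0855
grasp_force: 0.0
```

```bash
python3 - <<'E'
from h import *
t=env.read_camera('top')[:,:,::-1].copy();sc=env.read_camera('scene')[:,:,::-1].copy();cv2.imwrite('pics/t10.png',t);cv2.imwrite('pics/s10.png',sc)
for a,b in(('t3',t),):
    o=cv2.imread(f'pics/{a}.png').astype(int);d=np.abs(o-b.astype(int)).sum(2)>60
    print('changed vs t3 around pot rim:',[cv2.boundingRect(c) for c in blobs(d,25)])
o=cv2.imread('pics/top0.png').astype(int);d=np.abs(o-b.astype(int)).sum(2)>60
print('vs top0',[cv2.boundingRect(c) for c in blobs(d,25)])
o=cv2.imread('pics/scene0.png').astype(int);d=np.abs(o-sc.astype(int)).sum(2)>60
print('scene vs 0',[cv2.boundingRect(c) for c in blobs(d,25)])
hsv=cv2.cvtColor(t,cv2.COLOR_BGR2HSV)
for k in range(146,220,2):
    print(k,''.join('y' if 18<h<35 and s>140 and v>90 else 'r' if (h<6 or h>174) and s>140 else '#' if v<70 else ' ' if h<18 and s>90 else 'w' if v>150 else '.' for h,s,v in hsv[k,165:245]))
E
```

```text
changed vs t3 around pot rim: [(232, 168, 170, 252), (127, 339, 105, 81), (188, 169, 39, 27), (228, 409, 17, 11), (320, 295, 13, 9)]
vs top0 [(0, 150, 337, 270), (172, 151, 60, 89), (351, 200, 37, 45), (302, 386, 39, 34), (128, 406, 37, 14), (276, 354, 29, 11), (262, 405, 15, 15), (0, 361, 12, 16), (349, 253, 30, 8), (322, 211, 5, 26)]
scene vs 0 [(272, 0, 181, 183), (405, 135, 109, 121), (236, 215, 101, 98), (430, 20, 85, 117), (402, 103, 26, 34), (361, 103, 24, 34), (226, 177, 21, 23), (356, 118, 14, 35), (456, 21, 26, 13), (248, 175, 12, 12), (479, 130, 17, 11), (391, 132, 9, 11)]
146                                                                                 
148                                                                                 
150                                                                                 
152                                wwwwwwwwwwww                                     
154           .       .........www.........................#########################
156          .########.....................................#########################
[... 1935 characters left out ...]
rrrr..#########..www
204        .######.rrrrrrrr ....wwwwwwwwwwwwww............ rrrrrrrr.############...w
206        .########.rrrrrrrrrrr ..........#####...... rrrrrrrrrr.################..
208        .#########..rrrrrrrrrrrrrr   ########  rrrrrrrrrrrrr.####################
210        .############.rrrrrrrrrrrrrrrr######rrrrrrrrrrrrr..######################
212        .###############..rrrrrrrrrrrr######rrrrrrrrrr.##########################
214        .###################..rrrrrrrr#######rrrr...#############################
216        .#########################.##############################################
218        .########################################################################
```

```bash
python3 -c "
from workcell import env
print(env.job_done())"
```

```text
the job is handed in; nothing more can be done
None
```

I handed the job in at about 42 s of robot time; no verdict came back, and these checks are my own camera measurements: the pot is 3–8 mm off the red mark's centre (limit 15 mm), the three amber slugs lie inside it, and the empty tray is flat on its board at its starting place. The tip missed: the slugs fell between the tray and the pot's outside wall, so I picked them up one at a time and placed them in the pot.

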